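Consolidate the shaker trays

TASK

Tidy the shaker trays: take the lone shaker out of the tray on the sloping stand and set it down upright in the free place of the tray on the bench that already holds three, so that this tray is full. Then set the emptied tray squarely on top of the stack of empty trays. Set both down rather than dropping them, and do not tip over any shaker or disturb the bottle, bowl and mug.

Things in the scene. Friction and masses are not known exactly. Their poses are not given: they have to be found in the camera images.
- shaker_last_mid (a point): The lone shaker in the tray on the sloping stand, square to the slope (lid tilted 30 degrees towards the robot), about 0.16 kg. A steel shaker, upright cylinder 46 mm in diameter, 90 mm tall (domed lid above 74 mm). Point: its centre, on the axis, 45 mm above its foot; z runs from foot to lid
- tray_slope_mid (a point): The tray on the stand, its one shaker anywhere along the lower lane, against that lane's lower wall. White plastic, about 0.3 kg; 138 mm (x) by 166 (y), 25 high; 3 mm floor and walls; a partition 12 mm thick and as high as the walls runs along y through the middle (pinch it to carry the empty tray). Point: tray centre, 12.5 mm above its underside; x points up the slope, z out of the tray
- tray_fill_mid (a point): The tray flat on the bench, at any yaw, with three shakers. Same tray as on the stand, same kind of point. Its partition leaves two lanes 60 mm wide, centred at x = +36 and -36 mm, each for two shakers, at y = +40 and -40 mm. Free place: x = -36, y = -40 mm; a shaker standing in it has its centre 35.5 mm above this point
- stack_top_mid (a point): The upper of two empty trays (same as the one on the stand) stacked flat on the bench; same kind of point and axes. The emptied tray goes squarely on it, underside on rim, its point then 25 mm above this one; either way round along y will do
- stack_low_mid (a point): The lower of the two stacked empty trays, same kind of point
- stand_face (a point): Fixed dark steel stand; its face, 158 mm up the slope by 190 mm wide, rises away from the robot at 30 degrees. A lip 10 mm high along the lower edge keeps the tray from sliding. Point: middle of the face, 60 mm above the bench; x level, pointing to the uphill side, y level across, z vertical
- bottle_mid (a point): Bystander: red sauce bottle, 56 mm in diameter, 170 mm tall, beyond the work; the point is half-way up
- bowl_rim (a point): Bystander: aluminium bowl, 120 mm across, 50 mm tall, beyond the work; the point is the centre of its mouth
- mug_rim (a point): Bystander: white mug, 80 mm across, 90 mm tall, beyond the work; the point is the centre of its mouth
- shaker_a_mid (a point): One of the three shakers that start in the tray on the bench. A steel shaker, upright cylinder 46 mm in diameter, 90 mm tall (domed lid above 74 mm). Point: its centre, on the axis, 45 mm above its foot; z runs from foot to lid
- shaker_b_mid (a point): One of the three shakers that start in the tray on the bench. A steel shaker, upright cylinder 46 mm in diameter, 90 mm tall (domed lid above 74 mm). Point: its centre, on the axis, 45 mm above its foot; z runs from foot to lid
- shaker_c_mid (a point): One of the three shakers that start in the tray on the bench. A steel shaker, upright cylinder 46 mm in diameter, 90 mm tall (domed lid above 74 mm). Point: its centre, on the axis, 45 mm above its foot; z runs from foot to lid
Things that resemble listed ones, but are neither listed nor needed, are in the scene too. Leave any blue look-alike of the part that bears shaker_last_mid alone.

How it is judged:
On the way, in this order (a step that is already met when the one before it is completed fails the run):
1. the lone shaker is set down in the full tray by the gripper, upright (at most 15 mm above its floor while still held) (x of shaker_last_mid in the frame of tray_fill_mid between -0.062 and 0.062 m and y of shaker_last_mid in the frame of tray_fill_mid between -0.078 and 0.078 m and z of shaker_last_mid in the frame of tray_fill_mid between 0.0275 and 0.0505 m and angle between shaker_last_mid's own z axis and vertical below 0.25 rad and contact force between the fingers and shaker_last above 0.5 N), for 0.05 s.
2. the emptied tray is set down on the stack by the gripper (at most 15 mm above it while still held) (x of tray_slope_mid in the frame of stack_top_mid between -0.025 and 0.025 m and y of tray_slope_mid in the frame of stack_top_mid between -0.025 and 0.025 m and z of tray_slope_mid in the frame of stack_top_mid between 0.02 and 0.04 m and angle between the x axis of tray_slope_mid and the x axis of stack_top_mid, either way round below 0.2 rad and angle between tray_slope_mid's own z axis and vertical below 0.2 rad and contact force between the fingers and tray_slope above 0.5 N), for 0.05 s.
At the end, for the whole second after the job is handed in: All four shakers stand upright (0.15 rad) on the floor of the bench tray, which lies flat on the bench. The emptied tray lies flat and at rest on the two stacked empty trays, within 20 mm each way and 0.2 rad of the one under it; those two are still stacked likewise on the bench (x of shaker_a_mid in the frame of tray_fill_mid between -0.062 and 0.062 m and y of shaker_a_mid in the frame of tray_fill_mid between -0.078 and 0.078 m and z of shaker_a_mid in the frame of tray_fill_mid between 0.0275 and 0.0445 m and angle between each of shaker_a_mid, shaker_b_mid, shaker_c_mid, shaker_last_mid's own z axis and vertical below 0.15 rad and x of shaker_b_mid in the frame of tray_fill_mid between -0.062 and 0.062 m and y of shaker_b_mid in the frame of tray_fill_mid between -0.078 and 0.078 m and z of shaker_b_mid in the frame of tray_fill_mid between 0.0275 and 0.0445 m and x of shaker_c_mid in the frame of tray_fill_mid between -0.062 and 0.062 m and y of shaker_c_mid in the frame of tray_fill_mid between -0.078 and 0.078 m and z of shaker_c_mid in the frame of tray_fill_mid between 0.0275 and 0.0445 m and x of shaker_last_mid in the frame of tray_fill_mid between -0.062 and 0.062 m and y of shaker_last_mid in the frame of tray_fill_mid between -0.078 and 0.078 m and z of shaker_last_mid in the frame of tray_fill_mid between 0.0275 and 0.0445 m and x of tray_slope_mid in the frame of stack_top_mid between -0.02 and 0.02 m and y of tray_slope_mid in the frame of stack_top_mid between -0.02 and 0.02 m and z of tray_slope_mid in the frame of stack_top_mid between 0.02 and 0.03 m and angle between the x axis of tray_slope_mid and the x axis of stack_top_mid, either way round below 0.2 rad and angle between each of tray_slope_mid, stack_top_mid's own z axis and vertical below 0.08 rad and x of stack_top_mid in the frame of stack_low_mid between -0.02 and 0.02 m and y of stack_top_mid in the frame of stack_low_mid between -0.02 and 0.02 m and z of stack_top_mid in the frame of stack_low_mid between 0.02 and 0.03 m and angle between the x axis of stack_top_mid and the x axis of stack_low_mid, either way round below 0.2 rad and angle between tray_fill_mid's own z axis and vertical below 0.06 rad and height (world z) of each of tray_fill_mid, stack_low_mid below 0.02 m and linear speed of each of shaker_last, tray_slope below 0.03 m/s); the robot touches nothing.
It fails at once if the bottle is moved more than 40 mm (distance of bottle_mid from where it was at the start of the episode above 0.04 m).
It fails at once if the bowl is moved more than 40 mm (distance of bowl_rim from where it was at the start of the episode above 0.04 m).
It fails at once if the mug is moved more than 40 mm (distance of mug_rim from where it was at the start of the episode above 0.04 m).
It fails at once if a shaker is tipped over (angle between any of shaker_a_mid, shaker_b_mid, shaker_c_mid's own z axis and vertical above 0.6 rad or angle between shaker_last_mid's own z axis and vertical above 1 rad).
It also fails if it takes over 56 s, if anything falls off the work surface, if the arm or the gripper's body presses on something with over 40 N, if the wrist force passes 120 N, or if a joint passes its speed limit or range.

ROBOT

A 7-joint arm with a two-finger parallel gripper is mounted at the origin on the work surface. World frame = base frame: x ahead of the robot, y to its left, z up, the work surface at z = 0. Lengths are in m, angles in rad, forces in N, time in s.
With the tool pointing down it reaches from about 0.425 to 0.95 m from the base axis. Payload 4.7 kg.
Tool frame: the origin (TCP) lies midway between the tips of the shut fingers; the grasp point (between the pads) lies 19 mm behind it; z points along the fingers, y is the direction in which the jaws open and shut (so a half turn about z gives the same grasp; the last joint's range is limited). The gripper opens to 87 mm and grips with 3 to 60 N. Pads are 19 mm wide; open, the fingers measure 117 mm over their backs; the gripper's body (75 mm by 190 mm) begins 51 mm behind the grasp point.
Start: joints at [-1.244, 0.469, -0.049, 1.532, 0.024, 1.141, -0.082], TCP at [0.235, 0.633, 0.223] pointing down, gripper open.
Joint ranges: [-2.59, 2.59], [-0.33, 1.99], [-1.39, 1.29], [0.1, 2.45], [-1.04, 4.18], [0.21, 1.99], [-2.66, 2.66]. Speed limits (rad/s): [2.57, 2.57, 3.14, 3.14, 3.14, 3.14, 3.14].

INTERFACE

Orientations are given as a unit quaternion [x, y, z, w].
In Python, from cell import robot, capture gives the robot as it stands.
- The arm moves only by the tool servo_tool, never from a script. Its argument "motion" is a list that holds one entry, the list of rows, each a list of 5 numbers: the closure, from -1 (fully open) to 1 (shut), then the shift along the tool's x, y, z normalised to -1 to 1, where 1 is 0.25 m, then the turn about the tool's z normalised to -1 to 1, where 1 is 4 degrees. A call has exactly 10 rows; each row shifts and turns the commanded pose from where the row before left it, along the tool's axes as they then stand; what a row does not reach is not made up. A row lasts 1/10 s, in which the tool goes at most 50 mm and 8.59 degrees, less where a joint would pass 70% of its speed; a pose out of reach is approached as far as the arm can. A call with a number of a shift or a turn outside -1 to 1 is refused whole. A call with a gripper value outside its range is refused whole. The fingers move at their own pace and stop on an object; the grip force is fixed at half the most. Time passes only in rows, so rows that do not move let the fingers close, or fill a call up. It gives the time, the measured TCP pose, the force and the opening at its end, in the units of the state.
- robot.get_obs(): the state, without advancing time (a new reading comes with each control period).
- capture(name): name is "scene" or "top"; returns a dict with "color" (384x512x3 uint8, blue, green, red), "K" (3x3 intrinsics, pixels), "origin" and "attitude" of the camera in the world. Camera axes: x right, y down, z forward; pixel columns grow to the right and rows downward; lengths in m; the calibration is good to about 2 mm. A picture is of the moment at which its call begins. There is no depth.
- robot.finish_job(): hands the job in, once; it reports no verdict.
The state is a dict: "clock": time; "joint_pos": joint angles; "joint_velocities": joint speeds; "effort": joint torques, N m; "tool_pos": TCP position; "orientation": TCP orientation; "force": force on the tool from outside, world axes, zero at the start; "moment": the same for the moment, N m; "opening": finger opening in m.
Only numpy, scipy, OpenCV 4.12 (cv2) and the standard library are available. Lean on these libraries where they do the work, as an engineer would, in place of code of your own. Each camera call takes 0.05 s, during which the arm holds its last target. There are 200 camera calls.

## Working session

There is one attempt and no reset: what is moved stays moved. The work goes in short steps, Python scripts to look and compute and a tool call to move; the robot and the scene stay as the last step left them, time stands still between calls to the robot, and variables do not carry over. Pictures are saved under pics/ and viewed, about 8 in all and at most 12, crops included, and the job is handed in when it is done.

Besides the shell and the picture viewer there is one more tool, called after "Call:" by a JSON object that holds its "api" and its "payload", one argument or row to a line. servo_tool: Moves the arm, as the interface text tells. Scaled input: -1 to 1 covers 0.25 m each way for a shift and 4 degrees each way for a turn. Its arguments: {"type":"object","properties":{"motion":{"type":"array"}},"required":["motion"]}

```bash
mkdir -p pics; ls; python3 - <<'E'
from cell import robot, capture
import cv2
o=robot.get_obs()
for k in o: print(k,o[k])
for n in("scene","top"):
    c=capture(n); cv2.imwrite(f"pics/{n}0.png",c["color"]); print(n,c["K"],c["origin"],c["attitude"])
E
```

```text
pics
clock 0.0
joint_pos [-1.24390422  0.46940549 -0.04860552  1.53371565  0.02410872  1.14098277
 -0.08228595]
joint_velocities [-5.42943272e-04  1.02195395e-03 -5.45831083e-04  7.65671895e-04
  1.28018962e-03  9.06033072e-05 -3.91647715e-04]
effort [-1.90960791e-04 -5.07967937e+01 -8.08012672e-02 -2.36165249e+01
 -6.13945769e-02  3.77781282e-02  1.62369101e-04]
tool_pos [0.23490014 0.63216033 0.2215145 ]
orientation [ 1.76929991e-01  9.84222968e-01 -9.53292984e-04 -1.33579264e-04]
force [-0.16837082  0.25310962  0.55087966]
moment [0.03417066 0.00956846 0.03415183]
opening 0.08714779435598535
scene [[395.61636165   0.         261.30397007]
 [  0.         395.61636165 195.20010765]
 [  0.           0.           1.        ]] [1.15798336 0.14141852 0.94803208] [ 0.59183562  0.74501231 -0.24561226 -0.18536955]
top [[453.91342881   0.         248.5956671 ]
 [  0.         453.91342881 191.71576949]
 [  0.           0.           1.        ]] [0.33390235 0.00183451 1.11447585] [-0.65714136  0.74599738 -0.07931259  0.07323014]
```

View pics/scene0.png

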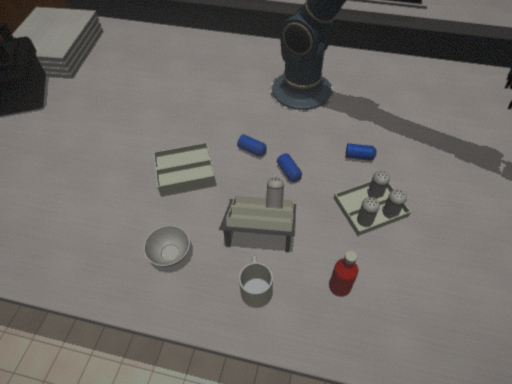

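View pics/top0.png

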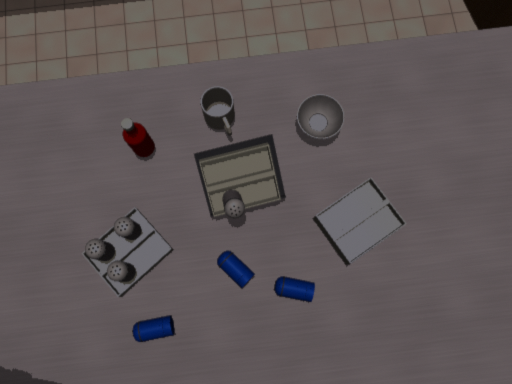

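The pictures show the slope tray at top-view (240,180), with the lone shaker's lid at (234,208). The bench tray is near (128,252), with its free lane at lower right, and the stack is near (360,222). The blue cylinders are decoys. I'll zoom in to pick corners.

```bash
python3 - <<'E'
import cv2,numpy as np
im=cv2.imread("pics/top0.png")
g=lambda a:np.uint8(255*(a/255.)**0.6)
a=cv2.resize(g(im[120:310,70:190]),None,fx=3.2,fy=3.2,interpolation=cv2.INTER_CUBIC)
b=cv2.resize(g(im[120:310,185:310]),None,fx=3.2,fy=3.2,interpolation=cv2.INTER_CUBIC)
cv2.imwrite("pics/z1.png",np.hstack([a,b]))
b=cv2.resize(g(im[165:275,300:420]),None,fx=5,fy=5,interpolation=cv2.INTER_CUBIC)
cv2.imwrite("pics/z2.png",b)
E
```

```text
(no output)
```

View pics/z1.png

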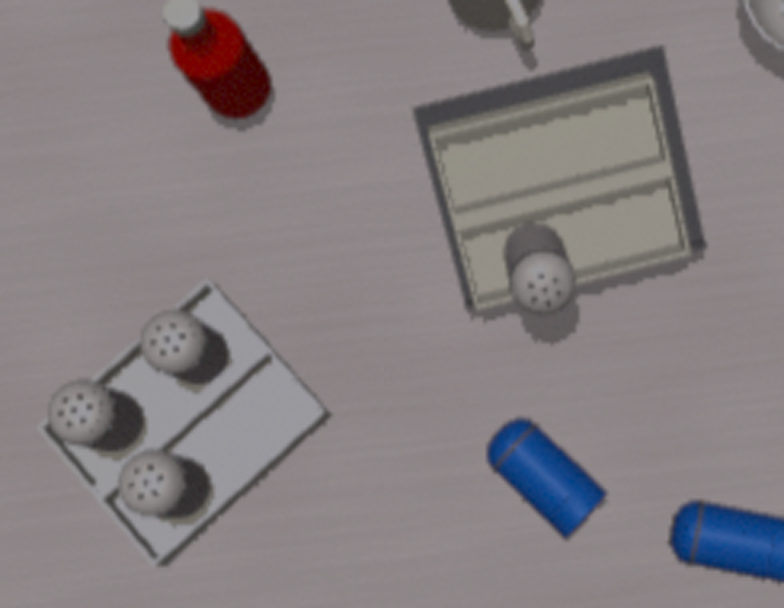

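View pics/z2.png

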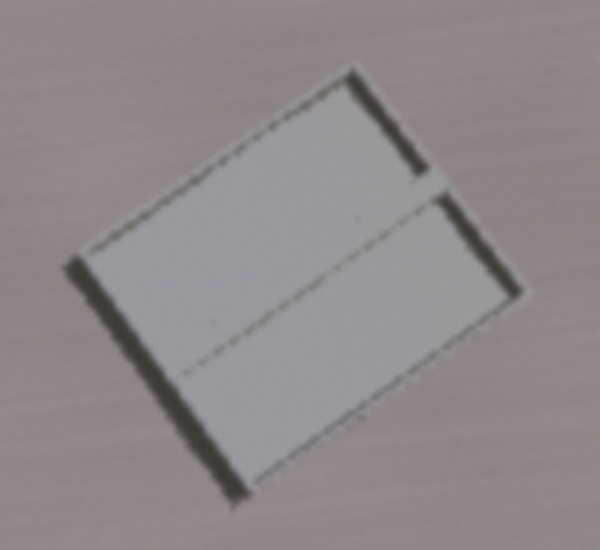

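```bash
cat > h.py <<'E'
import cv2,numpy as np
from scipy.spatial.transform import Rotation as R
from scipy.optimize import least_squares
CAM={"scene":dict(K=np.array([[395.616,0,261.304],[0,395.616,195.2],[0,0,1]]),o=np.array([1.15798336,0.14141852,0.94803208]),q=[0.59183562,0.74501231,-0.24561226,-0.18536955]),
"top":dict(K=np.array([[453.913,0,248.596],[0,453.913,191.716],[0,0,1]]),o=np.array([0.33390235,0.00183451,1.11447585]),q=[-0.65714136,0.74599738,-0.07931259,0.07323014])}
def proj(P,c="top"):
    c=CAM[c]; p=(np.atleast_2d(P)-c["o"])@R.from_quat(c["q"]).as_matrix(); p=p@c["K"].T
    return p[:,:2]/p[:,2:]
def ray(px,z,c="top"):
    c=CAM[c]; d=R.from_quat(c["q"]).apply(np.linalg.inv(c["K"])@[px[0],px[1],1.])
    return c["o"]+d*(z-c["o"][2])/d[2]
COR=np.array([[.069,.083,.0125],[.069,-.083,.0125],[-.069,-.083,.0125],[-.069,.083,.0125]])
def T(x,y,z,yaw,tilt=0):  # tilt: x axis rises by tilt
    return R.from_euler("ZY",[yaw,-tilt]).as_matrix(),np.array([x,y,z])
def app(t,P): return np.atleast_2d(P)@t[0].T+t[1]
def slope(x,y,yaw,u=-.006): # face centre -> tray pose
    M=R.from_euler("ZY",[yaw,-np.pi/6]).as_matrix()
    return M,np.array([x,y,.06])+M@[u,0,.0125]
E
python3 - <<'E'
from h import *
L=lambda p:(70+p[0]/3.2,120+p[1]/3.2); Rr=lambda p:(185+(p[0]-384)/3.2,120+p[1]/3.2); S=lambda p:(300+p[0]/5,165+p[1]/5)
fill=[L(p) for p in[(210,284),(329,412),(160,565),(43,428)]]
stk=[S(p) for p in[(353,65),(525,292),(250,492),(78,254)]]
slp=[Rr(p) for p in[(430,128),(655,72),(690,255),(473,308)]]
def fit(mk,c,pts,x0):
    f=lambda v:(proj(app(mk(*v),c))-np.array(pts)).ravel()
    r=least_squares(f,x0); print(r.x.round(4),"yawdeg",np.degrees(r.x[2]).round(1),r.fun.round(1)); return r.x
print("fill corners",[ray(p,.025).round(3) for p in fill]); print("stk",[ray(p,.05).round(3) for p in stk])
F=np.array(fill);c=np.mean([ray(p,.025) for p in fill],0)
best=[]
for k in range(4):
  print("fill",k);fit(lambda x,y,w:T(x,y,.0125,w),np.roll(COR,k,0),fill,[c[0],c[1],-.7+k*1.57])
c=np.mean([ray(p,.05) for p in stk],0)
for k in range(2):
  print("stk",k);fit(lambda x,y,w:T(x,y,.0375,w),np.roll(COR,k,0),stk,[c[0],c[1],.6-k*1.57])
c=np.mean([ray(p,.08) for p in slp],0)
for u in(-.004,-.008):fit(lambda x,y,w:slope(x,y,w,u),COR,slp,[c[0],c[1],0])
# lid of lone shaker
E
```

```text
fill corners [array([0.565, 0.256, 0.025]), array([0.456, 0.175, 0.025]), array([0.361, 0.308, 0.025]), array([0.471, 0.388, 0.025])]
stk [array([ 0.563, -0.319,  0.05 ]), array([ 0.444, -0.379,  0.05 ]), array([ 0.368, -0.234,  0.05 ]), array([ 0.488, -0.173,  0.05 ])]
fill 0
[ 0.4636  0.2821 -0.9405] yawdeg -53.9 [-8.1 -1.7 -0.4  8.1  8.1  1.1  0.1 -7.8]
fill 1
[0.4635 0.2815 3.7683] yawdeg 215.9 [ 0.4 -1.4  0.4  0.  -0.3  0.9 -0.5  0.4]
fill 2
[0.4636 0.2821 2.201 ] yawdeg 126.1 [-8.1 -1.7 -0.4  8.1  8.1  1.1  0.1 -7.8]
fill 3
[0.4635 0.2815 6.9099] yawdeg 395.9 [ 0.4 -1.4  0.4  0.  -0.3  0.9 -0.5  0.4]
stk 0
[ 0.4663 -0.2755 -1.1026] yawdeg -63.2 [-8.4 -2.5 -0.1  8.8  7.9  2.   0.3 -8.8]
stk 1
[ 0.4659 -0.276  -2.6672] yawdeg -152.8 [-0.3 -0.9  1.2  0.4 -0.   0.6 -0.8 -0.3]
[ 0.6059 -0.0053  0.1139] yawdeg 6.5 [-0.1  0.3 -0.2  1.3 -0.  -0.7  0.4 -1. ]
[ 0.6098 -0.0049  0.1138] yawdeg 6.5 [-0.   0.4 -0.3  1.4 -0.1 -0.7  0.5 -1. ]
```

```bash
python3 - <<'E'
from h import *
t=slope(.608,-.005,.1139); print("tray",t[1])
f=lambda s:(proj(app(t,[[-.043,s[0],.0785]]))-[234.7,209.1]).ravel()
r=least_squares(f,[0]);s=r.x[0];print("s",s,r.fun, "scene lid",proj(app(t,[[-.043,s,.0785]]),"scene"))
P=lambda x,z:app(t,[[x,s,z]])[0].round(4)
print("foot",P(-.043,-.0095),"shoulder down",P(-.066,.0645),"lid",P(-.043,.0805),"uphill edge",P(-.02,-.0095),"partition top",app(t,[[0,0,.0125]]).round(4))
o=R.from_quat([1.7693e-01,9.84223e-01,0,0]);print(o.as_matrix().round(3))
E
```

```text
tray [ 0.59662801 -0.0063009   0.06782532]
s 0.03027657010020617 [-0.02408503 -0.09977659] scene lid [[275.16258491 179.76211159]]
foot [0.5609 0.0201 0.0381] shoulder down [0.5044 0.0136 0.0907] lid [0.5162 0.015  0.116 ] uphill edge [0.5807 0.0224 0.0496] partition top [[ 0.5904 -0.007   0.0787]]
[[-0.937  0.348  0.   ]
 [ 0.348  0.937  0.   ]
 [ 0.     0.    -1.   ]]
```

```bash
cat > plan.py <<'E'
# plan.py x y z jawyaw n g : print n rows from present pose
import sys,json
from h import *
from cell import robot
def plan(x,y,z,yaw,n,g):
    o=robot.get_obs(); p=np.array(o["tool_pos"]); M=R.from_quat(o["orientation"]).as_matrix()
    cur=np.degrees(np.arctan2(M[1,1],M[0,1])); d=-((yaw-cur+90)%180-90)  # turn about tool z (down)
    print("t",o["clock"],"pos",p.round(4),"jawyaw",round(cur,2),"tilt",round(np.degrees(np.arccos(-M[2,2])),2),"open",round(o["opening"],4),"turn",round(d,2),"F",np.round(o["force"],1),"q7",round(o["joint_pos"][6],2))
    dp=np.array([x,y,z])-p; rows=[]
    for i in range(n):
        a=np.radians(cur-d*(i)/n); Y=np.array([np.cos(a),np.sin(a),0]); Z=np.array([0,0,-1.]); X=np.cross(Y,Z)
        s=np.array([X@dp,Y@dp,Z@dp])/n/.25
        rows.append([g,*[round(v,3)+0. for v in s],round(d/n/4,3)])
    print(json.dumps(rows),"mm/row",np.linalg.norm(dp)/n*1000)
if __name__=="__main__": a=[float(v) for v in sys.argv[1:]]; plan(*a[:4],int(a[4]),a[5])
E
python3 plan.py .531 .0167 .22 6.5 16 -1
```

```text
t 0.1 pos [0.2349 0.6322 0.2216] jawyaw 69.62 tilt 0.1 open 0.0869 turn 63.12 F [-0.5 -0.1  0.4] q7 -0.08
[[-1.0, -0.123, -0.118, 0.0, 0.986], [-1.0, -0.131, -0.11, 0.0, 0.986], [-1.0, -0.138, -0.1, 0.0, 0.986], [-1.0, -0.145, -0.091, 0.0, 0.986], [-1.0, -0.151, -0.081, 0.0, 0.986], [-1.0, -0.156, -0.07, 0.0, 0.986], [-1.0, -0.16, -0.059, 0.0, 0.986], [-1.0, -0.164, -0.048, 0.0, 0.986], [-1.0, -0.167, -0.037, 0.0, 0.986], [-1.0, -0.169, -0.025, 0.0, 0.986], [-1.0, -0.17, -0.013, 0.0, 0.986], [-1.0, -0.171, -0.002, 0.0, 0.986], [-1.0, -0.17, 0.01, 0.0, 0.986], [-1.0, -0.169, 0.022, 0.0, 0.986], [-1.0, -0.167, 0.033, 0.0, 0.986], [-1.0, -0.165, 0.045, 0.0, 0.986]] mm/row 42.6903118207861
```

Call:
{"api": "servo_tool", "payload": {
  "motion": [
    [[-1, -0.123, -0.118, 0, 0.986], [-1, -0.131, -0.11, 0, 0.986], [-1, -0.138, -0.1, 0, 0.986], [-1, -0.145, -0.091, 0, 0.986], [-1, -0.151, -0.081, 0, 0.986], [-1, -0.156, -0.07, 0, 0.986], [-1, -0.16, -0.059, 0, 0.986], [-1, -0.164, -0.048, 0, 0.986], [-1, -0.167, -0.037, 0, 0.986], [-1, -0.169, -0.025, 0, 0.986]]
  ]
}}

```text
clock: 1.1
tool_pos: [0.4206, 0.246, 0.2224]
orientation: [0.5, 0.866, -0.0, -0.0]
force: [0.1, 0.7, 0.0]
opening: 0.0871
```

Call:
{"api": "servo_tool", "payload": {
  "motion": [
    [[-1, -0.17, -0.013, 0, 0.986], [-1, -0.171, -0.002, 0, 0.986], [-1, -0.17, 0.01, 0, 0.986], [-1, -0.169, 0.022, 0, 0.986], [-1, -0.167, 0.033, 0, 0.986], [-1, -0.165, 0.045, 0, 0.986], [-1, 0, 0, 0, 0], [-1, 0, 0, 0, 0], [-1, 0, 0, 0, 0], [-1, 0, 0, 0, 0]]
  ]
}}

```text
clock: 2.1
tool_pos: [0.5307, 0.0189, 0.2223]
orientation: [0.665, 0.747, 0.0, -0.0]
force: [-1.1, -0.1, -0.9]
opening: 0.0867
```

```bash
python3 plan.py .531 .0167 .088 6.5 10 -1
```

```text
t 2.1 pos [0.5307 0.0189 0.2223] jawyaw 6.69 tilt 0.06 open 0.0867 turn 0.19 F [-1.1 -0.1 -0.9] q7 0.13
[[-1.0, -0.001, 0.0, 0.054, 0.005], [-1.0, -0.001, 0.0, 0.054, 0.005], [-1.0, -0.001, 0.0, 0.054, 0.005], [-1.0, -0.001, 0.0, 0.054, 0.005], [-1.0, -0.001, 0.0, 0.054, 0.005], [-1.0, -0.001, 0.0, 0.054, 0.005], [-1.0, -0.001, 0.0, 0.054, 0.005], [-1.0, -0.001, 0.0, 0.054, 0.005], [-1.0, -0.001, 0.0, 0.054, 0.005], [-1.0, -0.001, 0.0, 0.054, 0.005]] mm/row 13.431571320030955
```

Call:
{"api": "servo_tool", "payload": {
  "motion": [
    [[-1, -0.009, 0, 0.067, 0.05], [-1, 0, 0, 0.067, 0], [-1, 0, 0, 0.067, 0], [-1, 0, 0, 0.067, 0], [-1, 0, 0, 0.067, 0], [-1, 0, 0, 0.067, 0], [-1, 0, 0, 0.067, 0], [-1, 0, 0, 0.067, 0], [-1, 0, 0, 0, 0], [-1, 0, 0, 0, 0]]
  ]
}}

```text
clock: 3.1
tool_pos: [0.5314, 0.0158, 0.0887]
orientation: [0.667, 0.745, 0.0, -0.0]
force: [1.1, 1.0, -0.8]
opening: 0.0871
```

```bash
cat > look.py <<'E'
import sys
from h import *
from cell import capture
# look.py cam x0 y0 x1 y1 scale name
c,x0,y0,x1,y1,s,n=sys.argv[1:]; x0,y0,x1,y1=map(int,(x0,y0,x1,y1))
im=capture(c)["color"][y0:y1,x0:x1]; im=np.uint8(255*(im/255.)**.6)
cv2.imwrite(f"pics/{n}.png",cv2.resize(im,None,fx=float(s),fy=float(s),interpolation=cv2.INTER_CUBIC))
E
python3 look.py scene 190 130 340 260 4 a1; python3 plan.py .531 .0167 .088 6.5 1 -1
```

```text
t 3.15 pos [0.5319 0.0156 0.0892] jawyaw 6.38 tilt 0.06 open 0.0869 turn -0.12 F [-1.1  0.4 -0.4] q7 0.23
[[-1.0, 0.005, -0.003, 0.005, -0.03]] mm/row 1.8400913063917381
```

View pics/a1.png

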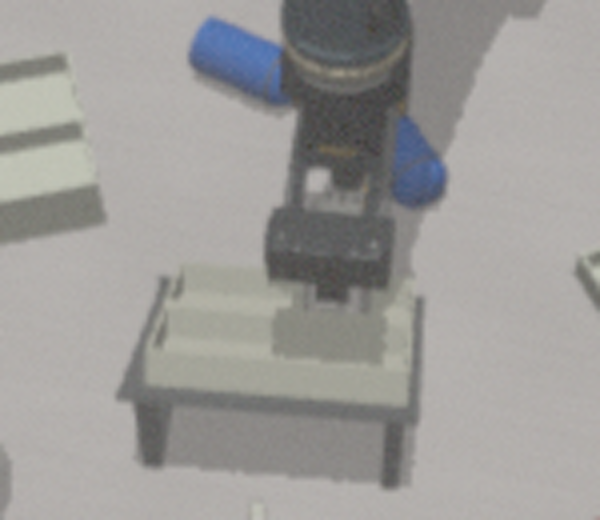

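Call:
{"api": "servo_tool", "payload": {
  "motion": [
    [[-1, 0, 0.013, 0, 0], [-1, 0, 0.013, 0, 0], [-1, 0, 0.013, 0, 0], [-1, 0, 0.013, 0, 0], [-1, 0, 0.013, 0, 0], [-1, 0, 0.013, 0, 0], [-1, 0, 0.013, 0, 0], [-1, 0, 0.013, 0, 0], [-1, 0, 0, 0, 0], [-0.9, 0, 0, 0, 0]]
  ]
}}

```text
clock: 4.15
tool_pos: [0.5436, 0.0163, 0.0861]
orientation: [0.667, 0.745, -0.01, -0.012]
force: [-25.7, -1.9, 18.9]
opening: 0.0849
```

Call:
{"api": "servo_tool", "payload": {
  "motion": [
    [[-0.8, 0, 0, 0, 0], [-0.7, 0, 0, 0, 0], [-0.6, 0, 0, 0, 0], [-0.5, 0, 0, 0, 0], [-0.4, 0, 0, 0, 0], [-0.3, 0, 0, 0, 0], [-0.2, 0, 0, 0, 0], [-0.1, 0, 0, 0, 0], [0, 0, 0, 0, 0], [1, 0, 0, 0, 0]]
  ]
}}

```text
clock: 5.15
tool_pos: [0.5305, 0.0147, 0.0846]
orientation: [0.667, 0.744, -0.02, -0.023]
force: [-49.1, -3.5, 37.6]
opening: 0.0585
```

```bash
python3 plan.py .558 .0197 .088 6.5 1 1; python3 look.py top 185 130 305 260 4 a2
```

```text
t 5.15 pos [0.5305 0.0147 0.0846] jawyaw 6.23 tilt 3.44 open 0.0585 turn -0.27 F [-49.1  -3.5  37.6] q7 0.24
[[1.0, 0.008, 0.112, -0.013, -0.068]] mm/row 28.1984555808066
```

Call:
{"api": "servo_tool", "payload": {
  "motion": [
    [[-1, 0, -0.04, 0, 0], [-1, 0, -0.04, 0, 0], [-1, 0, 0, 0, 0], [-1, 0, 0, 0, 0], [-1, 0, 0, 0, 0], [-1, 0, 0, 0, 0], [-1, 0, 0, 0, 0], [-1, 0, 0, 0, 0], [-1, 0, 0, 0, 0], [-1, 0, 0, 0, 0]]
  ]
}}

```text
clock: 6.2
tool_pos: [0.5374, 0.0156, 0.0885]
orientation: [0.667, 0.745, 0.0, -0.0]
force: [-0.4, 0.2, -0.2]
opening: 0.0865
```

```bash
python3 plan.py .531 .0167 .088 6.5 1 1; python3 look.py scene 190 130 340 260 4 a2
```

```text
t 6.2 pos [0.5374 0.0156 0.0885] jawyaw 6.31 tilt 0.0 open 0.0865 turn -0.19 F [-0.4  0.2 -0.2] q7 0.24
[[1.0, 0.007, -0.025, 0.002, -0.048]] mm/row 6.551403676879047
```

View pics/a2.png

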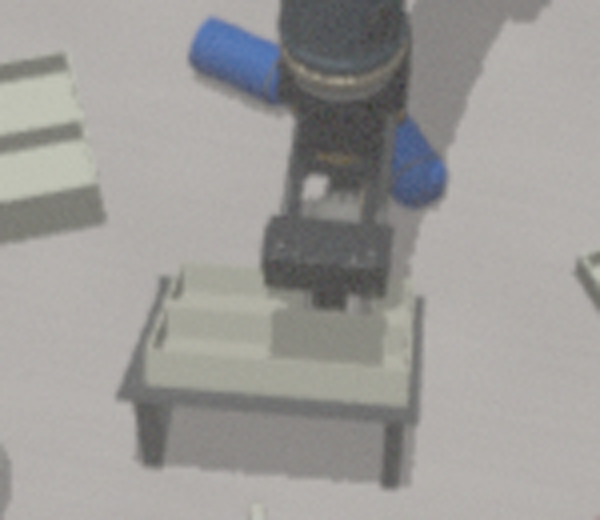

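Call:
{"api": "servo_tool", "payload": {
  "motion": [
    [[-1, 0, 0, -0.12, 0], [-1, 0, 0, -0.16, 0], [-1, 0, 0, -0.1, -0.95], [-1, 0, 0, 0, -0.95], [-1, 0, 0, 0, -0.95], [-1, 0, 0, 0, -0.95], [-1, 0, 0, 0, -0.95], [-1, 0, 0, 0, -0.95], [-1, 0, 0, 0, -0.95], [-1, 0, 0, 0, -0.95]]
  ]
}}

```text
clock: 7.25
tool_pos: [0.5373, 0.0156, 0.1835]
orientation: [0.447, 0.894, 0.0, -0.0]
force: [-0.1, 0.0, -0.5]
opening: 0.0872
```

Call:
{"api": "servo_tool", "payload": {
  "motion": [
    [[-1, 0, 0, 0, -0.95], [-1, 0, 0, 0, -0.95], [-1, 0, 0, 0, -0.95], [-1, 0, 0, 0, -0.95], [-1, 0, 0, 0, -0.95], [-1, 0, 0, 0, -0.95], [-1, 0, 0, 0, -0.95], [-1, 0, 0, 0, -0.95], [-1, 0, 0, 0, -0.95], [-1, 0, 0, 0, -0.95]]
  ]
}}

```text
clock: 8.25
tool_pos: [0.5373, 0.0156, 0.1835]
orientation: [0.132, 0.991, 0.0, -0.0]
force: [0.5, -0.0, 0.1]
opening: 0.0872
```

```bash
python3 plan.py .5376 .0174 .0598 96.5 10 -1
```

```text
t 8.25 pos [0.5373 0.0156 0.1835] jawyaw 74.86 tilt 0.01 open 0.0872 turn -21.64 F [ 0.5 -0.   0.1] q7 1.28
[[-1.0, 0.0, 0.001, 0.049, -0.541], [-1.0, 0.0, 0.001, 0.049, -0.541], [-1.0, 0.0, 0.001, 0.049, -0.541], [-1.0, 0.0, 0.001, 0.049, -0.541], [-1.0, 0.0, 0.001, 0.049, -0.541], [-1.0, 0.0, 0.001, 0.049, -0.541], [-1.0, 0.0, 0.001, 0.049, -0.541], [-1.0, 0.0, 0.001, 0.049, -0.541], [-1.0, 0.0, 0.001, 0.049, -0.541], [-1.0, 0.0, 0.001, 0.049, -0.541]] mm/row 12.370294622869817
```

Call:
{"api": "servo_tool", "payload": {
  "motion": [
    [[-1, 0, 0.007, 0.03, -0.9], [-1, 0, 0, 0.03, -0.9], [-1, 0, 0, 0.03, -0.9], [-1, 0, 0, 0.03, -0.9], [-1, 0, 0, 0.03, -0.9], [-1, 0, 0, 0.04, -0.9], [-1, 0, 0, 0.076, 0], [-1, 0, 0, 0.076, 0], [-1, 0, 0, 0.076, 0], [-1, 0, 0, 0.076, 0]]
  ]
}}

```text
clock: 9.25
tool_pos: [0.5379, 0.0173, 0.0594]
orientation: [-0.055, 0.998, 0.0, 0.0]
force: [-0.5, -0.2, -0.0]
opening: 0.0869
```

Call:
{"api": "servo_tool", "payload": {
  "motion": [
    [[-1, 0, 0, 0, 0], [-0.6, 0, 0, 0, 0], [-0.3, 0, 0, 0, 0], [0, 0, 0, 0, 0], [0.5, 0, 0, 0, 0], [1, 0, 0, 0, 0], [1, 0, 0, 0, 0], [1, 0, 0, 0, 0], [1, 0, 0, -0.04, 0], [1, 0, 0, -0.08, 0]]
  ]
}}

```text
clock: 10.25
tool_pos: [0.5362, 0.0172, 0.0892]
orientation: [-0.055, 0.998, -0.0, -0.002]
force: [1.3, -0.7, -1.2]
opening: 0.0456
```

```bash
python3 plan.py .53 .17 .13 96.5 10 1
```

```text
t 10.25 pos [0.5362 0.0172 0.0892] jawyaw 96.31 tilt 0.25 open 0.0456 turn -0.19 F [ 1.3 -0.7 -1.2] q7 1.65
[[1.0, -0.004, 0.061, -0.016, -0.005], [1.0, -0.004, 0.061, -0.016, -0.005], [1.0, -0.004, 0.061, -0.016, -0.005], [1.0, -0.004, 0.061, -0.016, -0.005], [1.0, -0.004, 0.061, -0.016, -0.005], [1.0, -0.004, 0.061, -0.016, -0.005], [1.0, -0.004, 0.061, -0.016, -0.005], [1.0, -0.004, 0.061, -0.016, -0.005], [1.0, -0.004, 0.061, -0.016, -0.005], [1.0, -0.004, 0.061, -0.016, -0.005]] mm/row 15.826828390629169
```

Call:
{"api": "servo_tool", "payload": {
  "motion": [
    [[1, 0, 0, -0.14, 0], [1, 0, 0, -0.16, 0], [1, -0.0075, 0.102, 0, 0], [1, -0.0075, 0.102, 0, 0], [1, -0.0075, 0.102, 0, 0], [1, -0.0075, 0.102, 0, 0], [1, -0.0075, 0.102, 0, 0], [1, -0.0075, 0.102, 0, 0], [1, 0, 0, 0.1, 0], [1, 0, 0, 0.1, 0]]
  ]
}}

```text
clock: 11.25
tool_pos: [0.5324, 0.1721, 0.1154]
orientation: [-0.056, 0.998, 0.0, 0.001]
force: [0.7, -0.8, -2.6]
opening: 0.0453
```

```bash
python3 plan.py .53 .17 .04 96.5 10 1;  python3 look.py scene 200 100 400 250 4 a3
```

```text
t 11.25 pos [0.5324 0.1721 0.1154] jawyaw 96.45 tilt 0.12 open 0.0453 turn -0.05 F [ 0.7 -0.8 -2.6] q7 1.34
[[1.0, 0.001, -0.001, 0.03, -0.001], [1.0, 0.001, -0.001, 0.03, -0.001], [1.0, 0.001, -0.001, 0.03, -0.001], [1.0, 0.001, -0.001, 0.03, -0.001], [1.0, 0.001, -0.001, 0.03, -0.001], [1.0, 0.001, -0.001, 0.03, -0.001], [1.0, 0.001, -0.001, 0.03, -0.001], [1.0, 0.001, -0.001, 0.03, -0.001], [1.0, 0.001, -0.001, 0.03, -0.001], [1.0, 0.001, -0.001, 0.03, -0.001]] mm/row 7.546128865070138
```

View pics/a3.png

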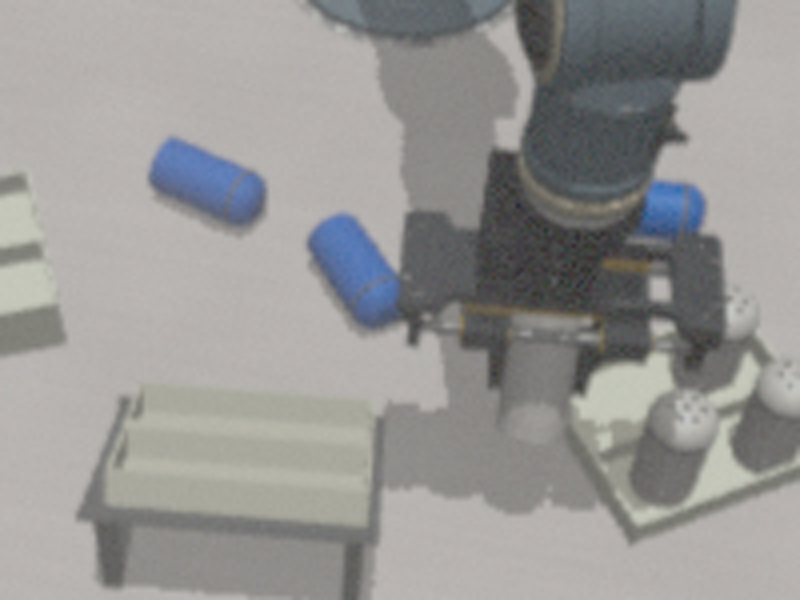

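Call:
{"api": "servo_tool", "payload": {
  "motion": [
    [[1, 0, 0, 0.08, 0], [1, 0, 0, 0.08, 0], [1, 0, 0, 0.08, 0], [1, 0, 0, 0.072, 0], [1, 0, 0, 0.02, 0], [1, -0.012, 0, 0.02, 0], [1, -0.02, 0, 0.016, 0], [1, -0.02, 0, 0, 0], [1, -0.02, 0, 0, 0], [1, -0.02, 0, 0, 0]]
  ]
}}

```text
clock: 12.3
tool_pos: [0.5543, 0.1733, 0.0259]
orientation: [-0.055, 0.998, 0.0, -0.001]
force: [-6.0, -0.1, 11.7]
opening: 0.0451
```

```bash
python3 plan.py .58 .17 .03 96.5 1 1;  python3 look.py scene 250 130 400 240 5 a4
```

```text
t 12.3 pos [0.5543 0.1733 0.0259] jawyaw 96.28 tilt 0.16 open 0.0451 turn -0.22 F [-6.  -0.1 11.7] q7 1.36
[[1.0, -0.101, -0.024, -0.016, -0.054]] mm/row 26.225111073498095
```

Call:
{"api": "servo_tool", "payload": {
  "motion": [
    [[1, -0.02, 0, 0.012, 0], [1, -0.02, 0, 0.012, 0], [1, -0.02, 0, 0, 0], [1, -0.02, 0, 0, 0], [1, 0, 0, 0, 0], [1, 0, 0, 0, 0], [1, 0, 0, 0, 0], [1, 0, 0, 0, 0], [1, 0, 0, 0, 0], [1, 0, 0, 0, 0]]
  ]
}}

```text
clock: 13.35
tool_pos: [0.5767, 0.1759, 0.0219]
orientation: [-0.055, 0.998, 0.001, 0.002]
force: [-5.1, -1.5, 21.5]
opening: 0.0451
```

```bash
python3 plan.py .58 .17 .03 96.5 1 1;  python3 look.py scene 250 130 400 240 5 a5
```

```text
t 13.35 pos [0.5767 0.1759 0.0219] jawyaw 96.28 tilt 0.2 open 0.0451 turn -0.22 F [-5.1 -1.5 21.5] q7 1.37
[[1.0, -0.01, -0.025, -0.032, -0.054]] mm/row 10.505419388266278
```

View pics/a5.png

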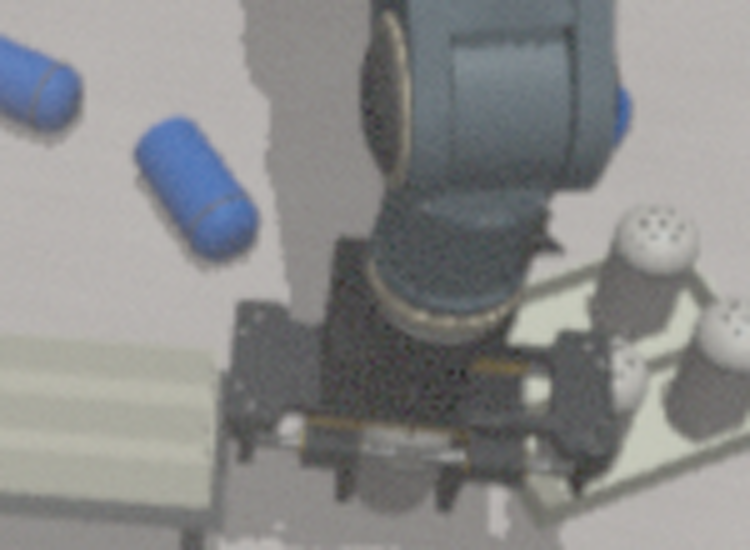

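```bash
python3 - <<'E'
from h import *
g=np.array([.5767,.1759,.0219+.019])
for th in(0,10,20,30):
    M=R.from_euler("ZY",[.1134,-np.radians(th)]).as_matrix()
    # foot such that lowest rim touches bench
    r=.023;c,s=np.cos(np.radians(th)),np.sin(np.radians(th)); h=(g[2]-r*s)/c
    f=g-M[:,2]*h
    a=np.linspace(0,2*np.pi,60);rim=f+r*(np.outer(np.cos(a),M[:,0])+np.outer(np.sin(a),M[:,1]))
    p=(proj(rim,"scene")-[250,130])*5; print(th,"h",h.round(4),"lowest px row",p[p[:,1].argmax()].round(0),"x range",p[:,0].min().round(),p[:,0].max().round())
E
```

```text
0 h 0.0409 lowest px row [388. 546.] x range 343.0 427.0
10 h 0.0375 lowest px row [390. 549.] x range 343.0 428.0
20 h 0.0352 lowest px row [392. 549.] x range 344.0 429.0
30 h 0.0339 lowest px row [398. 548.] x range 344.0 429.0
```

Call:
{"api": "servo_tool", "payload": {
  "motion": [
    [[1, 0, 0, -0.1, 0], [1, 0, 0, -0.16, 0], [1, 0, 0, -0.16, 0], [1, 0, 0, 0, 0], [1, 0, 0, 0, 0], [1, 0, 0, 0, 0], [1, 0, 0, 0, 0], [1, 0, 0, 0, 0], [1, 0, 0, 0, 0], [1, 0, 0, 0, 0]]
  ]
}}

```text
clock: 14.4
tool_pos: [0.5748, 0.1753, 0.1215]
orientation: [-0.055, 0.998, -0.0, -0.0]
force: [-0.6, 0.5, -2.4]
opening: 0.045
```

```bash
python3 plan.py .58 .17 .13 96.5 1 1;  python3 look.py scene 270 140 370 240 5 a6
```

```text
t 14.4 pos [0.5748 0.1753 0.1215] jawyaw 96.31 tilt 0.05 open 0.045 turn -0.19 F [-0.6  0.5 -2.4] q7 1.36
[[1.0, -0.018, -0.023, -0.034, -0.047]] mm/row 11.304715811825353
```

View pics/a6.png

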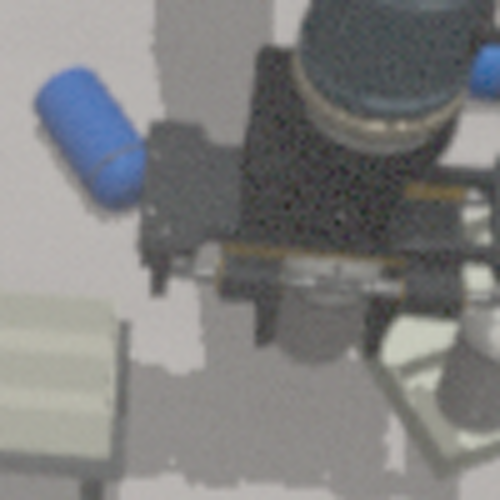

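```bash
python3 - <<'E'
from h import *
for th in(-20,-10,0,10,20,30):
  th_=np.radians(th);M=R.from_euler("ZY",[.1134,-th_]).as_matrix();r=.023
  h=(.0409-r*abs(np.sin(th_)))/np.cos(th_)
  f=np.array([.5748,.1753,.1405])-M[:,2]*h
  a=np.linspace(0,2*np.pi,60);rim=f+r*(np.outer(np.cos(a),M[:,0])+np.outer(np.sin(a),M[:,1]))
  p=(proj(rim,"scene")-[270,140])*5; lid=(proj(f+M[:,2]*.09,"scene")-[270,140])*5
  print(th,h.round(4),p[p[:,1].argmax()].round(),p[:,0].min().round(),p[:,0].max().round(),"lid",lid.round())
E
```

```text
-20 0.0352 [312. 373.] 265.0 355.0 lid [[332. 281.]]
-10 0.0375 [312. 384.] 264.0 354.0 lid [[333. 265.]]
0 0.0409 [312. 395.] 262.0 353.0 lid [[332. 253.]]
10 0.0375 [314. 397.] 263.0 354.0 lid [[333. 234.]]
20 0.0352 [316. 396.] 263.0 355.0 lid [[333. 218.]]
30 0.0339 [322. 394.] 264.0 356.0 lid [[332. 207.]]
```

```bash
python3 - <<'E'
from h import *
from cell import capture
im=capture("scene")["color"].astype(float)
for _ in range(5): im+=capture("scene")["color"]
im/=6; x0,y0=300,170
a=np.clip((im[y0:y0+60,x0:x0+60]/110.)**.7*255,0,255).astype(np.uint8)
a=cv2.resize(a,None,fx=6.5,fy=6.5,interpolation=cv2.INTER_CUBIC); b=a.copy()
for th,col in((0,(0,255,0)),(-25,(0,0,255))):
  t=np.radians(th);M=R.from_euler("ZY",[.1134,-t]).as_matrix();r=.023
  h=(.0409-r*abs(np.sin(t)))/np.cos(t); f=np.array([.5748,.1753,.1405])-M[:,2]*h
  q=np.linspace(0,2*np.pi,60);rim=r*(np.outer(np.cos(q),M[:,0])+np.outer(np.sin(q),M[:,1]))
  for z in(0,.074): cv2.polylines(b,[np.int32((proj(f+rim+M[:,2]*z,"scene")-[x0,y0])*6.5)],True,col,1)
cv2.imwrite("pics/a7.png",np.hstack([a,b]))
E
```

```text
(no output)
```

View pics/a7.png

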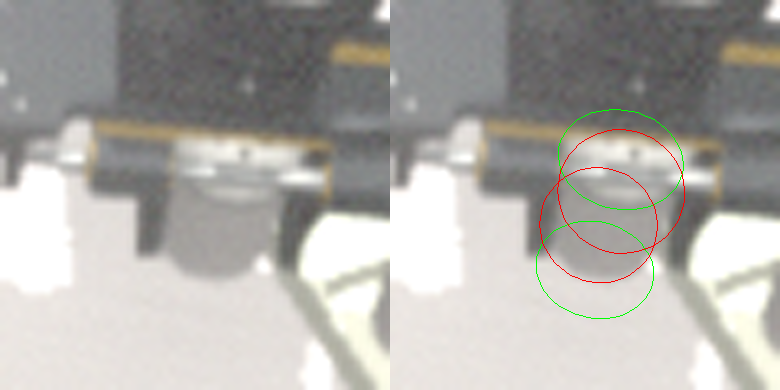

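```bash
python3 - <<'E'
from h import *
g=np.array([.5748,.1753,.1215]);a=np.radians(96.3);Y=np.array([np.cos(a),np.sin(a),0]);X=np.array([Y[1],-Y[0],0])
for s in(-1,1):
  for d in(.0225,.0375):
    for f in (-.0095,.0095): print(s,d,f,((proj(g+s*d*Y+X*f,"scene")-[300,170])*6.5).round())
# 2-param fit: th,h from bottom row 278 & shoulder row 197
q=np.linspace(0,2*np.pi,90)
for th in range(-40,45,10):
  t=np.radians(th);M=R.from_euler("ZY",[.1134,-t]).as_matrix();r=.023
  for h in(.03,.04,.05):
    f=g+[0,0,.019]-M[:,2]*h
    rim=r*(np.outer(np.cos(q),M[:,0])+np.outer(np.sin(q),M[:,1]))
    o=[((proj(f+rim+M[:,2]*z,"scene")-[300,170])*6.5)[:,1].max().round() for z in(0,.074)]
    low=(f+rim)[:,2].min()-.1215+.0219
    print(th,h,o,"low on bench",low.round(4))
E
```

```text
-1 0.0225 -0.0095 [[154. 213.]]
-1 0.0225 0.0095 [[153. 253.]]
-1 0.0375 -0.0095 [[116. 209.]]
-1 0.0375 0.0095 [[114. 249.]]
1 0.0225 -0.0095 [[271. 223.]]
1 0.0225 0.0095 [[271. 264.]]
1 0.0375 -0.0095 [[310. 227.]]
1 0.0375 0.0095 [[310. 267.]]
-40 0.03 [np.float64(262.0), np.float64(283.0)] low on bench 0.0031
-40 0.04 [np.float64(259.0), np.float64(280.0)] low on bench -0.0045
-40 0.05 [np.float64(256.0), np.float64(277.0)] low on bench -0.0122
-30 0.03 [np.float64(275.0), np.float64(263.0)] low on bench 0.0034
-30 0.04 [np.float64(277.0), np.float64(264.0)] low on bench -0.0052
-30 0.05 [np.float64(278.0), np.float64(266.0)] low on bench -0.0139
-20 0.03 [np.float64(287.0), np.float64(240.0)] low on bench 0.0048
-20 0.04 [np.float64(293.0), np.float64(247.0)] low on bench -0.0046
-20 0.05 [np.float64(298.0), np.float64(253.0)] low on bench -0.014
-10 0.03 [np.float64(296.0), np.float64(217.0)] low on bench 0.0074
-10 0.04 [np.float64(306.0), np.float64(228.0)] low on bench -0.0025
-10 0.05 [np.float64(316.0), np.float64(239.0)] low on bench -0.0123
0 0.03 [np.float64(303.0), np
[... 281 characters left out ...]
)] low on bench -0.0025
10 0.05 [np.float64(343.0), np.float64(208.0)] low on bench -0.0123
20 0.03 [np.float64(309.0), np.float64(148.0)] low on bench 0.0048
20 0.04 [np.float64(330.0), np.float64(171.0)] low on bench -0.0045
20 0.05 [np.float64(351.0), np.float64(193.0)] low on bench -0.0139
30 0.03 [np.float64(308.0), np.float64(129.0)] low on bench 0.0034
30 0.04 [np.float64(331.0), np.float64(153.0)] low on bench -0.0052
30 0.05 [np.float64(354.0), np.float64(178.0)] low on bench -0.0139
40 0.03 [np.float64(304.0), np.float64(112.0)] low on bench 0.0031
40 0.04 [np.float64(329.0), np.float64(138.0)] low on bench -0.0045
40 0.05 [np.float64(354.0), np.float64(165.0)] low on bench -0.0122
```

Call:
{"api": "servo_tool", "payload": {
  "motion": [
    [[1, 0, 0, 0.1, 0], [1, 0, 0, 0.12, 0], [1, 0, 0, 0.12, 0], [1, 0, 0, 0.05, 0], [1, 0, 0, 0.012, 0], [1, 0, 0, 0.012, 0], [1, 0.014, 0, 0.006, 0], [1, 0.014, 0, 0.006, 0], [1, 0.014, 0, 0.006, 0], [1, 0.014, 0, 0.006, 0]]
  ]
}}

```text
clock: 15.75
tool_pos: [0.5681, 0.1745, 0.0194]
orientation: [-0.055, 0.998, 0.001, 0.007]
force: [-0.7, -4.1, 26.6]
opening: 0.045
```

```bash
python3 plan.py .58 .17 .03 96.5 1 1
```

```text
t 15.75 pos [0.5681 0.1745 0.0194] jawyaw 96.26 tilt 0.85 open 0.045 turn -0.24 F [-0.7 -4.1 26.6] q7 1.37
[[1.0, -0.045, -0.023, -0.042, -0.06]] mm/row 16.54273842439864
```

Call:
{"api": "servo_tool", "payload": {
  "motion": [
    [[1, 0.012, 0, 0.004, 0], [1, 0.012, 0, 0.004, 0], [1, 0.012, 0, 0.004, 0], [1, 0, 0, 0, 0], [1, 0, 0, 0, 0], [1, 0, 0, 0, 0], [1, 0, 0, -0.05, 0], [1, 0, 0, -0.16, 0], [1, 0, 0, -0.16, 0], [1, 0, 0, -0.06, 0]]
  ]
}}

```text
clock: 16.75
tool_pos: [0.5539, 0.1737, 0.1215]
orientation: [-0.055, 0.998, 0.001, 0.003]
force: [0.3, 0.9, -2.0]
opening: 0.0454
```

```bash
cat > tilt.py <<'E'
from h import *
from cell import robot,capture
o=robot.get_obs(); g=np.array(o["tool_pos"])+[0,0,.019]; print(g.round(4),o["clock"])
im=sum(capture("scene")["color"].astype(float) for _ in range(4)).mean(2)/4
M=R.from_euler("ZY",[.1134,0]).as_matrix()
b=proj(g-[0,0,.035],"scene")[0]; print("centre foot px",b.round(1))
c=int(round(b[0])); 
for y in range(int(b[1])-22,int(b[1])+18): print(y,im[y,c-5:c+9:2].round().astype(int).tolist())
q=np.linspace(0,2*np.pi,90)
for th in range(-40,41,10):
  t=np.radians(th);M=R.from_euler("ZY",[.1134,-t]).as_matrix()
  f=g-M[:,2]*.036; rim=.023*(np.outer(np.cos(q),M[:,0])+np.outer(np.sin(q),M[:,1]))
  print(th,[proj(f+rim+M[:,2]*z,"scene")[:,1].max().round(1) for z in(0,.074)],"apex",proj(f+M[:,2]*.09,"scene").round(1))
E
python3 tilt.py
```

```text
[0.5539 0.1737 0.1405] 16.75
centre foot px [332.2 203.5]
181 [34, 33, 31, 30, 29, 32, 31]
182 [40, 40, 40, 39, 37, 32, 33]
183 [49, 58, 57, 55, 50, 47, 43]
184 [55, 70, 76, 78, 77, 75, 69]
185 [53, 76, 84, 92, 97, 99, 93]
186 [54, 72, 81, 88, 95, 100, 98]
187 [62, 81, 80, 82, 82, 88, 88]
188 [72, 94, 90, 78, 76, 76, 70]
189 [60, 72, 79, 70, 82, 80, 70]
190 [48, 53, 56, 54, 58, 62, 58]
191 [53, 56, 54, 47, 50, 49, 49]
192 [54, 56, 58, 52, 47, 52, 49]
193 [54, 59, 58, 59, 59, 59, 58]
194 [57, 58, 57, 58, 60, 58, 60]
195 [56, 58, 58, 61, 59, 59, 59]
196 [57, 59, 59, 60, 62, 59, 60]
197 [58, 56, 60, 60, 63, 62, 61]
198 [57, 59, 60, 59, 59, 60, 60]
199 [58, 59, 60, 59, 60, 62, 61]
200 [59, 59, 61, 60, 61, 61, 58]
201 [60, 58, 59, 61, 61, 60, 60]
202 [59, 60, 62, 60, 61, 60, 60]
203 [58, 60, 61, 61, 62, 62, 63]
204 [60, 61, 61, 62, 63, 61, 59]
205 [69, 63, 62, 63, 62, 61, 61]
206 [81, 68, 62, 61, 61, 66, 64]
207 [88, 78, 71, 68, 69, 77, 76]
208 [90, 90, 83, 81, 83, 88, 85]
209 [90, 90, 89, 90, 91, 89, 89]
210 [90, 89, 88, 89, 90, 91, 90]
211 [89, 90, 90, 91, 89, 89, 90]
212 [92, 90, 90, 91, 91, 91, 90]
213 [90, 90, 90, 88, 89, 91, 91]
214 [93, 91, 91, 90, 90, 90, 89]
215 [92, 90, 90, 91, 91, 91, 91]
216 [92, 92, 89, 90, 90, 92, 90]
217 [91, 89, 90, 91, 90, 92, 92]
218 [90, 92, 90, 90, 90, 91, 90]
219 [92, 92, 90, 91, 91, 87, 90]
220 [90, 92, 92, 90, 90, 92, 91]
-40 [np.float64(203.4), np.float64(206.1)] apex [[336.2 197.1]]
-30 [np.float64(205.8), np.float64(203.4)] apex [[336.6 193.2]]
-20 [np.float64(207.9), np.float64(200.4)] apex [[336.8 189.3]]
-10 [np.float64(209.7), np.float64(197.3)] apex [[337.  185.7]]
0 [np.float64(211.1), np.float64(194.0)] apex [[337.1 182.4]]
10 [np.float64(212.1), np.float64(190.9)] apex [[337.1 179.5]]
20 [np.float64(212.5), np.float64(187.9)] apex [[337.  177.2]]
30 [np.float64(212.5), np.float64(185.2)] apex [[336.8 175.5]]
40 [np.float64(212.0), np.float64(182.9)] apex [[336.5 174.4]]
```

Call:
{"api": "servo_tool", "payload": {
  "motion": [
    [[1, 0, 0, 0.12, 0], [1, 0, 0, 0.12, 0], [1, 0, 0, 0.1, 0], [1, 0, 0, 0.05, 0], [1, 0, 0, 0.01, 0], [1, 0, 0, 0.01, 0], [1, 0, 0, 0.005, 0], [1, 0, 0, 0.005, 0], [1, 0, 0, 0, 0], [1, 0, 0, 0, 0]]
  ]
}}

```text
clock: 17.95
tool_pos: [0.5501, 0.1719, 0.0152]
orientation: [-0.055, 0.998, -0.0, -0.003]
force: [-11.9, -4.1, 32.6]
opening: 0.0448
```

```bash
python3 plan.py .58 .17 .03 96.5 1 1; python3 tilt.py
```

```text
t 17.95 pos [0.5501 0.1719 0.0152] jawyaw 96.28 tilt 0.32 open 0.0448 turn -0.22 F [-11.9  -4.1  32.6] q7 1.36
[[1.0, -0.118, -0.021, -0.059, -0.054]] mm/row 33.4632786346017
[0.5501 0.1719 0.0342] 17.95
centre foot px [326.8 223.8]
201 [31, 32, 30, 29, 31, 41, 27]
202 [30, 30, 29, 25, 30, 40, 27]
203 [31, 32, 27, 29, 29, 32, 31]
204 [29, 31, 32, 29, 27, 29, 31]
205 [31, 33, 30, 31, 31, 30, 32]
206 [34, 38, 33, 32, 34, 30, 31]
207 [46, 46, 42, 40, 38, 35, 35]
208 [51, 60, 64, 59, 61, 52, 47]
209 [55, 64, 80, 80, 81, 75, 71]
210 [61, 54, 74, 83, 85, 85, 83]
211 [57, 55, 75, 74, 76, 77, 76]
212 [61, 66, 86, 66, 65, 62, 63]
213 [51, 62, 67, 70, 68, 66, 59]
214 [49, 53, 55, 57, 59, 60, 50]
215 [55, 58, 58, 58, 57, 53, 50]
216 [55, 59, 60, 61, 60, 59, 60]
217 [58, 59, 62, 61, 60, 61, 61]
218 [57, 59, 59, 60, 60, 63, 61]
219 [58, 58, 61, 61, 61, 60, 60]
220 [59, 59, 62, 61, 62, 59, 58]
221 [60, 60, 62, 61, 62, 60, 60]
222 [61, 61, 60, 61, 61, 60, 61]
223 [60, 61, 61, 62, 61, 60, 63]
224 [67, 61, 61, 62, 61, 62, 72]
225 [76, 64, 62, 62, 63, 70, 84]
226 [88, 77, 70, 67, 69, 84, 90]
227 [91, 
[... 389 characters left out ...]
 142, 143]
238 [140, 141, 141, 141, 140, 141, 140]
239 [142, 142, 140, 141, 140, 140, 140]
240 [142, 142, 144, 142, 143, 142, 142]
-40 [np.float64(223.5), np.float64(227.5)] apex [[330.  219.6]]
-30 [np.float64(225.8), np.float64(225.1)] apex [[330.3 216. ]]
-20 [np.float64(227.9), np.float64(222.4)] apex [[330.6 212.4]]
-10 [np.float64(229.6), np.float64(219.5)] apex [[330.8 209. ]]
0 [np.float64(231.1), np.float64(216.6)] apex [[330.9 205.9]]
10 [np.float64(232.1), np.float64(213.7)] apex [[330.9 203.2]]
20 [np.float64(232.6), np.float64(210.9)] apex [[330.8 200.9]]
30 [np.float64(232.7), np.float64(208.3)] apex [[330.7 199.1]]
40 [np.float64(232.4), np.float64(206.1)] apex [[330.5 198. ]]
```

Call:
{"api": "servo_tool", "payload": {
  "motion": [
    [[1, 0, 0, -0.01, 0], [1, 0, 0, -0.01, 0], [1, 0, 0, 0, 0], [0, 0, 0, 0, 0], [-0.3, 0, 0, 0, 0], [-0.6, 0, 0, 0, 0], [-1, 0, 0, 0, 0], [-1, 0, 0, 0, 0], [-1, 0, 0, 0, 0], [-1, 0, 0, 0, 0]]
  ]
}}

```text
clock: 19.15
tool_pos: [0.5521, 0.1729, 0.017]
orientation: [-0.055, 0.998, 0.0, 0.0]
force: [0.4, -0.5, 2.0]
opening: 0.0832
```

```bash
python3 tilt.py | sed -n '1,2p;10,34p'; python3 plan.py .536 .1719 .034 96.5 1 -1
```

```text
[0.5521 0.1729 0.036 ] 19.15
centre foot px [327.2 224.1]
209 [56, 66, 80, 80, 80, 73, 72]
210 [55, 58, 75, 85, 88, 87, 87]
211 [58, 56, 69, 76, 78, 80, 80]
212 [66, 66, 73, 61, 63, 65, 70]
213 [60, 66, 74, 67, 64, 64, 64]
214 [52, 55, 56, 59, 59, 58, 63]
215 [57, 57, 60, 58, 56, 55, 53]
216 [59, 59, 60, 59, 59, 60, 59]
217 [55, 59, 58, 63, 61, 61, 62]
218 [58, 59, 59, 61, 62, 59, 61]
219 [58, 60, 60, 61, 60, 60, 62]
220 [59, 60, 60, 61, 62, 58, 60]
221 [58, 59, 60, 61, 63, 60, 60]
222 [58, 60, 62, 62, 64, 62, 61]
223 [60, 61, 63, 62, 63, 61, 64]
224 [63, 62, 62, 61, 60, 62, 67]
225 [68, 65, 62, 62, 61, 64, 80]
226 [80, 71, 65, 64, 63, 70, 88]
227 [90, 84, 74, 72, 70, 83, 92]
228 [91, 91, 90, 86, 83, 90, 91]
229 [92, 91, 93, 90, 92, 91, 91]
230 [94, 91, 92, 92, 91, 91, 92]
231 [111, 96, 95, 95, 95, 92, 93]
232 [137, 113, 111, 114, 113, 98, 107]
233 [140, 138, 137, 137, 138, 116, 131]
t 19.35 pos [0.5521 0.1729 0.017 ] jawyaw 96.31 tilt 0.01 open 0.0862 turn -0.19 F [ 0.5 -1.5  1.3] q7 1.36
[[-1.0, 0.064, 0.003, -0.068, -0.046]] mm/row 23.41150327230088
```

```bash
python3 - <<'E'
from h import *
from cell import capture
im=sum(capture("scene")["color"].astype(float) for _ in range(4)).mean(2)/4
for y in(219,221,223): print(y,[(x,int(im[y,x])) for x in range(314,348)])
for px in((331,227.3),(330,227.3)): print(ray(px,0,"scene"))
q=np.linspace(0,2*np.pi,90)
for x in(.53,.536,.542):
  f=np.array([x,.172,0]);rim=.023*np.c_[np.cos(q),np.sin(q),0*q]
  print(x,[ (p[:,1].max().round(1),p[:,0].min().round(1),p[:,0].max().round(1)) for p in(proj(f+rim+[0,0,z],"scene") for z in(0,.05,.074))],proj(f+[0,0,.09],"scene"))
E
```

```text
219 [(314, 91), (315, 90), (316, 90), (317, 90), (318, 90), (319, 83), (320, 57), (321, 59), (322, 58), (323, 59), (324, 59), (325, 59), (326, 60), (327, 59), (328, 62), (329, 61), (330, 62), (331, 62), (332, 60), (333, 60), (334, 60), (335, 61), (336, 67), (337, 82), (338, 88), (339, 88), (340, 88), (341, 89), (342, 88), (343, 86), (344, 71), (345, 39), (346, 31), (347, 30)]
221 [(314, 88), (315, 92), (316, 90), (317, 89), (318, 89), (319, 84), (320, 62), (321, 58), (322, 59), (323, 57), (324, 60), (325, 60), (326, 59), (327, 61), (328, 61), (329, 61), (330, 62), (331, 60), (332, 60), (333, 59), (334, 60), (335, 64), (336, 78), (337, 89), (338, 90), (339, 90), (340, 90), (341, 89), (342, 89), (343, 84), (344, 62), (345, 36), (346, 30), (347, 33)]
223 [(314, 92), (315, 93), (316, 93), (317, 93), (318, 90), (319, 87), (320, 78), (321, 62), (322, 60), (323, 61), (324, 61), (325, 60), (326, 61), (327, 62), (328, 60), (329, 61), (330, 61), (331, 61), (332, 59), (333, 58), (334, 60), (335, 71), (336, 87), (337, 89), (338, 88), (339, 88), (340, 90), (341, 90), (342, 89), (343, 83), (344, 59), (345, 36), (346, 32), (347, 32)]
[0.5594176  0.18476747 0.        ]
[0.56003453 0.18206039 0.        ]
0.53 [(np.float64(224.7), np.float64(319.7), np.float64(336.0)), (np.float64(214.9), np.float64(321.6), np.float64(338.6)), (np.float64(210.0), np.float64(322.6), np.float64(339.9))] [[331.99915589 199.41026555]]
0.536 [(np.float64(226.5), np.float64(319.4), np.float64(335.8)), (np.float64(216.8), np.float64(321.3), np.float64(338.3)), (np.float64(211.8), np.float64(322.3), np.float64(339.6))] [[331.70478869 201.22252367]]
0.542 [(np.float64(228.3), np.float64(319.1), np.float64(335.5)), (np.float64(218.6), np.float64(321.0), np.float64(338.1)), (np.float64(213.7), np.float64(321.9), np.float64(339.3))] [[331.40849641 203.04663347]]
```

Call:
{"api": "servo_tool", "payload": {
  "motion": [
    [[-1, 0.027, 0, -0.028, 0], [-1, 0.027, 0, -0.028, 0], [-1, 0, 0, 0, 0], [-0.6, 0, 0, 0, 0], [-0.2, 0, 0, 0, 0], [0.2, 0, 0, 0, 0], [1, 0, 0, 0, 0], [1, 0, 0, 0, 0], [1, 0, 0, 0, 0], [1, 0, 0, -0.04, 0]]
  ]
}}

```text
clock: 20.55
tool_pos: [0.5373, 0.1708, 0.04]
orientation: [-0.055, 0.998, -0.001, -0.002]
force: [0.2, -0.3, -1.1]
opening: 0.0456
```

Call:
{"api": "servo_tool", "payload": {
  "motion": [
    [[1, 0, 0, -0.12, 0], [1, 0, 0, -0.16, 0], [1, 0, 0, 0, 0.95], [1, 0, 0, 0, 0.95], [1, 0, 0, 0, 0.95], [1, 0, 0, 0, 0.95], [1, 0, 0, 0, 0], [1, 0, 0, 0, 0], [1, 0, 0, 0, 0], [1, 0, 0, 0, 0]]
  ]
}}

```text
clock: 21.55
tool_pos: [0.5387, 0.1713, 0.1111]
orientation: [0.077, 0.997, 0.0, -0.0]
force: [0.4, 0.0, -2.3]
opening: 0.0454
```

```bash
python3 plan.py .4578 .2281 .115 80.9 8 1; python3 look.py scene 270 110 420 222 5 a8
```

```text
t 21.55 pos [0.5387 0.1713 0.1111] jawyaw 81.14 tilt 0.01 open 0.0454 turn 0.24 F [ 0.4  0.  -2.3] q7 1.11
[[1.0, 0.044, 0.022, -0.002, 0.008], [1.0, 0.044, 0.022, -0.002, 0.008], [1.0, 0.044, 0.022, -0.002, 0.008], [1.0, 0.044, 0.022, -0.002, 0.008], [1.0, 0.044, 0.022, -0.002, 0.008], [1.0, 0.044, 0.022, -0.002, 0.008], [1.0, 0.044, 0.022, -0.002, 0.008], [1.0, 0.044, 0.022, -0.002, 0.008]] mm/row 12.358889091947452
```

View pics/a8.png

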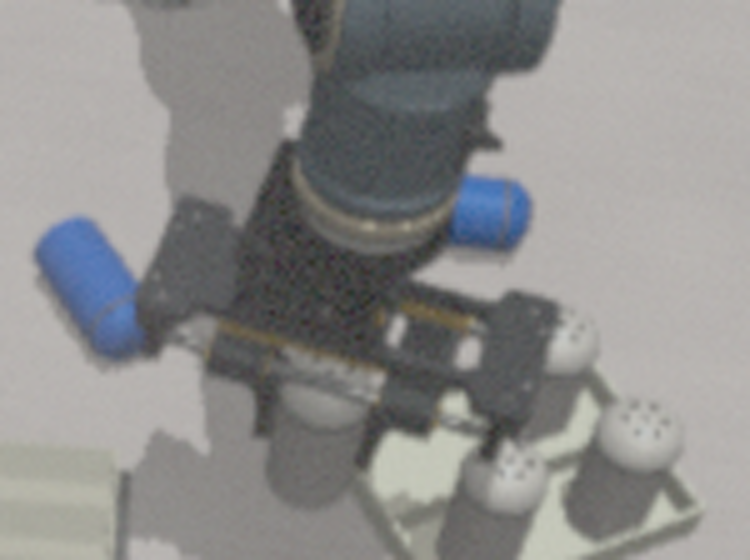

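Call:
{"api": "servo_tool", "payload": {
  "motion": [
    [[1, 0.044, 0.022, 0, 0.06], [1, 0.044, 0.022, 0, 0], [1, 0.044, 0.022, 0, 0], [1, 0.044, 0.022, 0, 0], [1, 0.044, 0.022, 0, 0], [1, 0.044, 0.022, 0, 0], [1, 0.044, 0.022, 0, 0], [1, 0.044, 0.022, 0, 0], [1, 0, 0, 0, 0], [1, 0, 0, 0, 0]]
  ]
}}

```text
clock: 22.6
tool_pos: [0.4588, 0.2288, 0.1112]
orientation: [0.079, 0.997, 0.0, 0.0]
force: [0.0, -0.5, -1.9]
opening: 0.0454
```

```bash
python3 plan.py .4578 .2281 .034 80.9 5 1
```

```text
t 22.6 pos [0.4588 0.2288 0.1112] jawyaw 80.9 tilt 0.03 open 0.0454 turn 0.0 F [ 0.  -0.5 -1.9] q7 0.93
[[1.0, 0.001, -0.001, 0.062, 0.0], [1.0, 0.001, -0.001, 0.062, 0.0], [1.0, 0.001, -0.001, 0.062, 0.0], [1.0, 0.001, -0.001, 0.062, 0.0], [1.0, 0.001, -0.001, 0.062, 0.0]] mm/row 15.433337680637088
```

Call:
{"api": "servo_tool", "payload": {
  "motion": [
    [[1, 0.003, -0.003, 0.06, 0], [1, 0, 0, 0.07, 0], [1, 0, 0, 0.07, 0], [1, 0, 0, 0.06, 0], [1, 0, 0, 0.03, 0], [1, 0, 0, 0.012, 0], [1, 0, 0, 0.008, 0], [1, 0, 0, 0.005, 0], [1, 0, 0, 0, 0], [1, 0, 0, 0, 0]]
  ]
}}

```text
clock: 23.6
tool_pos: [0.4585, 0.2278, 0.034]
orientation: [0.08, 0.997, 0.0, 0.0]
force: [-2.9, -3.3, 6.3]
opening: 0.0454
```

```bash
python3 plan.py .4578 .2281 .034 80.9 5 1
```

```text
t 23.6 pos [0.4585 0.2278 0.034 ] jawyaw 80.83 tilt 0.05 open 0.0454 turn -0.07 F [-2.9 -3.3  6.3] q7 0.95
[[1.0, 0.001, 0.0, 0.0, -0.003], [1.0, 0.001, 0.0, 0.0, -0.003], [1.0, 0.001, 0.0, 0.0, -0.003], [1.0, 0.001, 0.0, 0.0, -0.003], [1.0, 0.001, 0.0, 0.0, -0.003]] mm/row 0.14699778693810664
```

Call:
{"api": "servo_tool", "payload": {
  "motion": [
    [[0, 0, 0, 0, 0], [-0.3, 0, 0, 0, 0], [-0.6, 0, 0, 0, 0], [-1, 0, 0, 0, 0], [-1, 0, 0, -0.04, 0], [-1, 0, 0, -0.16, 0], [-1, 0, 0, -0.18, 0], [-1, 0, 0, -0.18, 0], [-1, 0, 0, 0, 0.9], [-1, 0, 0, 0, 0.9]]
  ]
}}

```text
clock: 24.6
tool_pos: [0.4589, 0.2287, 0.175]
orientation: [0.143, 0.99, 0.002, 0.002]
force: [0.0, -1.0, 0.2]
opening: 0.0869
```

```bash
python3 plan.py .592 -.0068 .15 6.5 17 -0.4; python3 look.py top 60 180 260 330 4 b1
```

```text
t 24.6 pos [0.4589 0.2287 0.175 ] jawyaw 73.52 tilt 0.28 open 0.0869 turn 67.02 F [ 0.  -1.   0.2] q7 0.79
[[-0.4, -0.046, -0.044, 0.006, 0.986], [-0.4, -0.049, -0.041, 0.006, 0.986], [-0.4, -0.051, -0.038, 0.006, 0.986], [-0.4, -0.054, -0.034, 0.006, 0.986], [-0.4, -0.056, -0.03, 0.006, 0.986], [-0.4, -0.058, -0.026, 0.006, 0.986], [-0.4, -0.06, -0.022, 0.006, 0.986], [-0.4, -0.061, -0.018, 0.006, 0.986], [-0.4, -0.062, -0.014, 0.006, 0.986], [-0.4, -0.063, -0.009, 0.006, 0.986], [-0.4, -0.063, -0.005, 0.006, 0.986], [-0.4, -0.064, -0.001, 0.006, 0.986], [-0.4, -0.064, 0.004, 0.006, 0.986], [-0.4, -0.063, 0.008, 0.006, 0.986], [-0.4, -0.062, 0.012, 0.006, 0.986], [-0.4, -0.061, 0.017, 0.006, 0.986], [-0.4, -0.06, 0.021, 0.006, 0.986]] mm/row 15.978559908386945
```

Call:
{"api": "servo_tool", "payload": {
  "motion": [
    [[0.36, -0.046, -0.044, 0, 0.986], [0.36, -0.049, -0.041, 0, 0.986], [0.36, -0.051, -0.038, 0, 0.986], [0.36, -0.054, -0.034, 0, 0.986], [0.36, -0.056, -0.03, 0, 0.986], [0.36, -0.058, -0.026, 0, 0.986], [0.36, -0.06, -0.022, 0, 0.986], [0.36, -0.061, -0.018, 0, 0.986], [0.36, -0.062, -0.014, 0, 0.986], [0.36, -0.063, -0.009, 0, 0.986]]
  ]
}}

```text
clock: 25.65
tool_pos: [0.5369, 0.0893, 0.1725]
orientation: [0.468, 0.884, 0.0, -0.0]
force: [-1.2, 0.1, 0.1]
opening: 0.0282
```

Call:
{"api": "servo_tool", "payload": {
  "motion": [
    [[0.36, -0.063, -0.005, 0, 0.986], [0.36, -0.064, -0.001, 0, 0.986], [0.36, -0.064, 0.004, 0, 0.986], [0.36, -0.063, 0.008, 0, 0.986], [0.36, -0.062, 0.012, 0.02, 0.986], [0.36, -0.061, 0.017, 0.04, 0.986], [0.36, -0.06, 0.021, 0.04, 0.986], [0.36, 0, 0, 0, 0], [0.36, 0, 0, 0, 0], [0.36, 0, 0, 0, 0]]
  ]
}}

```text
clock: 26.65
tool_pos: [0.5917, -0.0059, 0.1472]
orientation: [0.665, 0.747, 0.0, -0.0]
force: [-0.6, 0.3, -0.5]
opening: 0.0281
```

```bash
python3 plan.py .593 -.0067 .080 6.5 1 .36; python3 - <<'E'
from h import *
from cell import capture
# tray still in place? compare with first picture around tray in the scene view, and fill tray view
a=cv2.imread("pics/scene0.png").astype(int);b=capture("scene")["color"].astype(int)
for n,(x0,y0,x1,y1) in dict(stand_low=(225,215,300,250),filltray=(330,170,412,232),bystand=(140,228,365,300)).items():
    d=np.abs(a-b).max(2)[y0:y1,x0:x1]; print(n,(d>25).mean().round(3))
E
```

```text
t 26.65 pos [ 0.5917 -0.0059  0.1472] jawyaw 6.7 tilt 0.05 open 0.0281 turn 0.2 F [-0.6  0.3 -0.5] q7 0.29
[[0.36, -0.004, 0.005, 0.269, 0.051]] mm/row 67.19438280081438
stand_low 0.085
filltray 0.065
bystand 0.0
```

Call:
{"api": "servo_tool", "payload": {
  "motion": [
    [[0.36, -0.003, 0.005, 0.07, 0.05], [0.36, 0, 0, 0.07, 0], [0.36, 0, 0, 0.07, 0], [0.36, 0, 0, 0.04, 0], [0.45, 0, 0, 0.023, 0], [0.49, 0, 0, 0, 0], [0.49, 0, 0, 0.012, 0], [0.49, 0, 0, 0.012, 0], [0.49, 0, 0, 0.01, 0], [0.49, 0, 0, 0, 0]]
  ]
}}

```text
clock: 27.7
tool_pos: [0.5931, -0.0074, 0.0704]
orientation: [0.666, 0.746, -0.0, -0.0]
force: [0.5, 0.3, -0.7]
opening: 0.0224
```

```bash
python3 plan.py .593 -.0067 .07 6.5 1 .49
```

```text
t 27.7 pos [ 0.5931 -0.0074  0.0704] jawyaw 6.43 tilt 0.02 open 0.0224 turn -0.07 F [ 0.5  0.3 -0.7] q7 0.34
[[0.49, 0.003, 0.0, 0.001, -0.019]] mm/row 0.7517301472804353
```

Call:
{"api": "servo_tool", "payload": {
  "motion": [
    [[0.52, 0, 0, 0.006, 0], [0.56, 0, 0, 0.004, 0], [1, 0, 0, 0, 0], [1, 0, 0, 0, 0], [1, 0, 0, 0, 0], [1, 0, 0, 0, 0], [1, 0, 0, 0, 0], [1, 0, 0, -0.02, 0], [1, 0, 0, -0.04, 0], [1, 0, 0, -0.08, 0]]
  ]
}}

```text
clock: 28.7
tool_pos: [0.5917, -0.0073, 0.1025]
orientation: [0.666, 0.746, -0.001, -0.001]
force: [0.0, 0.6, -2.6]
opening: 0.0119
```

Call:
{"api": "servo_tool", "payload": {
  "motion": [
    [[1, 0, 0, -0.1, 0], [1, 0, 0, -0.1, 0], [1, 0, 0, -0.1, 0], [1, 0, 0, 0, 0], [1, 0, 0, 0, 0], [1, 0, 0, 0, 0], [1, 0, 0, 0, 0], [1, 0, 0, 0, 0], [1, 0, 0, 0, 0], [1, 0, 0, 0, 0]]
  ]
}}

```text
clock: 29.7
tool_pos: [0.5931, -0.0075, 0.1777]
orientation: [0.666, 0.746, -0.0, -0.0]
force: [-0.4, -0.6, -2.1]
opening: 0.0116
```

```bash
python3 plan.py .45 -.49 .18 0 12 1; python3 look.py scene 190 110 350 240 5 b2
```

```text
t 29.7 pos [ 0.5931 -0.0075  0.1777] jawyaw 6.42 tilt 0.03 open 0.0116 turn 6.42 F [-0.4 -0.6 -2.1] q7 0.27
[[1.0, -0.155, -0.065, -0.001, 0.134], [1.0, -0.155, -0.064, -0.001, 0.134], [1.0, -0.156, -0.062, -0.001, 0.134], [1.0, -0.156, -0.061, -0.001, 0.134], [1.0, -0.157, -0.06, -0.001, 0.134], [1.0, -0.157, -0.058, -0.001, 0.134], [1.0, -0.158, -0.057, -0.001, 0.134], [1.0, -0.158, -0.055, -0.001, 0.134], [1.0, -0.159, -0.054, -0.001, 0.134], [1.0, -0.159, -0.052, -0.001, 0.134], [1.0, -0.16, -0.051, -0.001, 0.134], [1.0, -0.16, -0.049, -0.001, 0.134]] mm/row 41.943978475853044
```

View pics/b2.png

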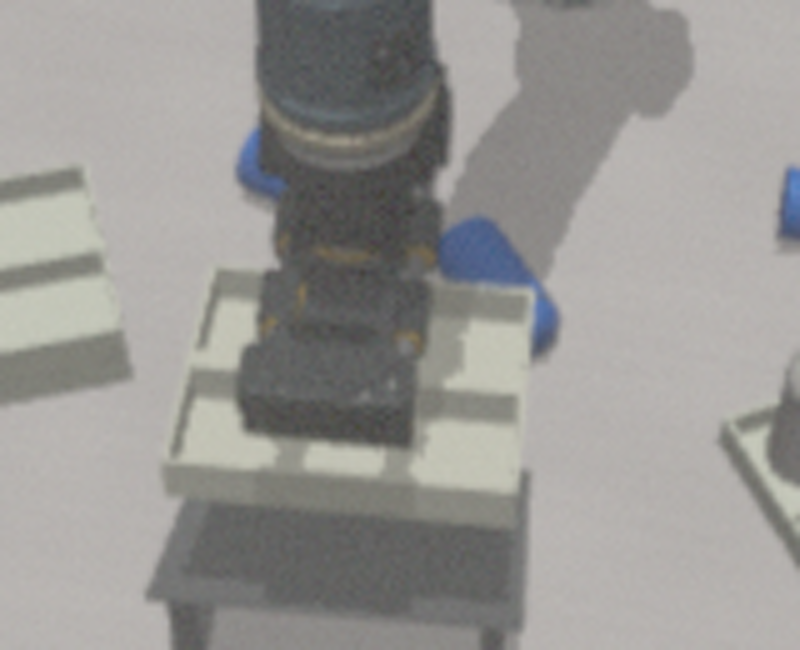

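The tray is held and looks level: rim corners at crop (215,272), (535,290), (522,497) and (165,467), with the jaws closed to 11.6 mm, the partition's thickness. That was my last picture, so from here I check numerically.

```bash
python3 - <<'E'
from h import *
px=np.array([[522,497],[165,467],[215,272],[535,290]])/5.+[190,110]
f=lambda v:(proj(app(T(*v),COR),"scene")-px).ravel()
r=least_squares(f,[.593,-.0075,.175,.11,.0]); print(r.x.round(4),np.degrees(r.x[3:]).round(1),r.fun.round(1))
# offset of tray centre in tool jaw direction
a=np.radians(6.42);d=r.x[:2]-[.5931,-.0075]; print("along jaw",d@[np.cos(a),np.sin(a)],"across",d@[-np.sin(a),np.cos(a)])
E
python3 plan.py .4659 -.276 .178 27.2 10 1
```

```text
[ 0.5927 -0.0031  0.1669  0.1266  0.1281] [7.3 7.3] [-0.  -0.2  0.3  0.1 -0.4 -0.5  0.1  0.6]
along jaw 8.407913749893286e-05 across 0.004399300472815264
t 29.75 pos [ 0.5932 -0.0075  0.1778] jawyaw 6.42 tilt 0.02 open 0.0117 turn -20.78 F [ 0.5  0.2 -3. ] q7 0.27
[[1.0, -0.101, -0.063, 0.0, -0.52], [1.0, -0.099, -0.066, 0.0, -0.52], [1.0, -0.096, -0.07, 0.0, -0.52], [1.0, -0.094, -0.073, 0.0, -0.52], [1.0, -0.091, -0.077, 0.0, -0.52], [1.0, -0.088, -0.08, 0.0, -0.52], [1.0, -0.085, -0.083, 0.0, -0.52], [1.0, -0.082, -0.086, 0.0, -0.52], [1.0, -0.079, -0.089, 0.0, -0.52], [1.0, -0.076, -0.092, 0.0, -0.52]] mm/row 29.716374904247832
```

Call:
{"api": "servo_tool", "payload": {
  "motion": [
    [[1, -0.101, -0.063, 0, -0.52], [1, -0.099, -0.066, 0, -0.52], [1, -0.096, -0.07, 0, -0.52], [1, -0.094, -0.073, 0, -0.52], [1, -0.091, -0.077, 0, -0.52], [1, -0.088, -0.08, 0, -0.52], [1, -0.085, -0.083, 0, -0.52], [1, -0.082, -0.086, 0, -0.52], [1, -0.079, -0.089, 0, -0.52], [1, -0.076, -0.092, 0, -0.52]]
  ]
}}

```text
clock: 30.75
tool_pos: [0.4652, -0.2773, 0.1782]
orientation: [0.52, 0.854, 0.0, 0.0]
force: [0.5, 0.2, -2.3]
opening: 0.0115
```

Call:
{"api": "servo_tool", "payload": {
  "motion": [
    [[1, 0, 0, 0.04, 0], [1, 0, 0, 0.06, 0], [1, 0, 0, 0.06, 0], [1, 0, 0, 0.05, 0], [1, 0, 0, 0.05, 0], [1, 0, 0, 0, 0], [1, 0, 0, 0, 0], [1, 0, 0, 0, 0], [1, 0, 0, 0, 0], [1, 0, 0, 0, 0]]
  ]
}}

```text
clock: 31.75
tool_pos: [0.466, -0.2763, 0.1135]
orientation: [0.521, 0.854, 0.0, 0.0]
force: [-0.4, -0.1, -2.2]
opening: 0.0116
```

```bash
python3 plan.py .4673 -.2787 .078 27.2 1 1; cat > stk.py <<'E'
# edge-based fit: score rim outline of a tray pose against top-camera gradients
from h import *
from cell import capture
im=sum(capture("top")["color"].astype(float) for _ in range(4)).mean(2)/4
np.save("pics/top_now.npy",im)
a=np.clip((im/150)**.6*255,0,255).astype(np.uint8)[150:300,280:440]
cv2.imwrite("pics/b3.png",a)
e=cv2.Canny(cv2.resize(a,None,fx=4,fy=4,interpolation=cv2.INTER_CUBIC),60,140)
D=cv2.distanceTransform(255-e,cv2.DIST_L2,5)
import sys
z=float(sys.argv[1])
def cost(v):
    C=app(T(v[0],v[1],z,v[2],0),COR); P=np.vstack([np.linspace(C[i],C[(i+1)%4],40) for i in range(4)])
    p=((proj(P)-[280,150])*4+1.5).round().astype(int); p=np.clip(p,0,[D.shape[1]-1,D.shape[0]-1])
    return np.minimum(D[p[:,1],p[:,0]],12).mean()
best=min(((cost((x,y,w)),x,y,w) for x in np.arange(.446,.490,.002) for y in np.arange(-.296,-.256,.002) for w in np.radians(np.arange(19,36,1.))))
print(np.round(best,4),"yaw",np.degrees(best[3]).round(1))
E
python3 stk.py 0.076
```

```text
t 31.75 pos [ 0.466  -0.2763  0.1135] jawyaw 27.23 tilt 0.06 open 0.0116 turn 0.03 F [-0.4 -0.1 -2.2] q7 1.18
[[1.0, -0.011, 0.0, 0.142, 0.006]] mm/row 35.599516646041955
[ 5.5056  0.466  -0.276   0.4538] yaw 26.0
```

```bash
python3 stk.py 0.110; python3 stk.py 0.104
```

```text
[ 5.6693  0.462  -0.27    0.4363] yaw 25.0
[ 5.5268  0.464  -0.27    0.4538] yaw 26.0
```

Call:
{"api": "servo_tool", "payload": {
  "motion": [
    [[1, -0.008, 0, 0.05, 0], [1, -0.008, 0, 0.05, 0], [1, 0, 0, 0.04, 0], [1, 0, 0, 0.008, 0], [1, 0, 0, 0.006, 0], [1, 0, 0, 0.006, 0], [1, 0, 0, 0, 0], [1, 0, 0, 0, 0], [1, 0, 0, 0, 0], [1, 0, 0, 0, 0]]
  ]
}}

```text
clock: 33.35
tool_pos: [0.4677, -0.2798, 0.0732]
orientation: [0.521, 0.854, 0.0, 0.0]
force: [0.4, -0.5, -2.0]
opening: 0.0118
```

Call:
{"api": "servo_tool", "payload": {
  "motion": [
    [[1, 0, 0, 0.006, 0], [1, 0, 0, 0.006, 0], [1, 0, 0, 0.004, 0], [1, 0, 0, 0, 0], [1, 0, 0, 0, 0], [1, 0, 0, 0, 0], [1, 0, 0, 0, 0], [1, 0, 0, 0, 0], [1, 0, 0, 0, 0], [1, 0, 0, 0, 0]]
  ]
}}

```text
clock: 34.35
tool_pos: [0.4676, -0.2799, 0.0691]
orientation: [0.521, 0.854, -0.0, 0.0]
force: [2.0, 0.3, 0.8]
opening: 0.0113
```

Call:
{"api": "servo_tool", "payload": {
  "motion": [
    [[1, 0, 0, 0.004, 0], [1, 0, 0, 0.004, 0], [1, 0, 0, 0.004, 0], [1, 0, 0, 0, 0], [1, 0, 0, 0, 0], [1, 0, 0, 0, 0], [1, 0, 0, 0, 0], [1, 0, 0, 0, 0], [1, 0, 0, 0, 0], [1, 0, 0, 0, 0]]
  ]
}}

```text
clock: 35.35
tool_pos: [0.4676, -0.2798, 0.0675]
orientation: [0.521, 0.854, 0.001, 0.0]
force: [-2.8, 3.3, 14.1]
opening: 0.0113
```

```bash
python3 plan.py .468 -.28 .068 27.2 1 1; python3 stk.py .0625;python3 stk.py .068
```

```text
t 35.35 pos [ 0.4676 -0.2798  0.0675] jawyaw 27.21 tilt 0.07 open 0.0113 turn 0.01 F [-2.8  3.3 14.1] q7 1.23
[[1.0, -0.001, 0.001, -0.002, 0.002]] mm/row 0.6344821267726142
[ 6.3457  0.466  -0.278   0.4712] yaw 27.0
[ 6.323   0.464  -0.278   0.4712] yaw 27.0
```

Call:
{"api": "servo_tool", "payload": {
  "motion": [
    [[1, 0, 0, -0.006, 0], [0.6, 0, 0, 0, 0], [0.45, 0, 0, 0, 0], [0.4, 0, 0, 0, 0], [0.4, 0, 0, 0.006, 0], [0.6, 0, 0, 0, 0], [1, 0, 0, 0, 0], [1, 0, 0, 0, 0], [1, 0, 0, 0, 0], [1, 0, 0, 0, 0]]
  ]
}}

```text
clock: 36.75
tool_pos: [0.4674, -0.2797, 0.0659]
orientation: [0.521, 0.854, -0.0, -0.0]
force: [-0.8, -0.7, -1.3]
opening: 0.0115
```

Call:
{"api": "servo_tool", "payload": {
  "motion": [
    [[0.6, 0, 0, 0, 0], [0.45, 0, 0, 0, 0], [0.4, 0, 0, 0, 0], [0.4, 0, 0, 0, 0], [0.4, 0, 0, -0.04, 0], [0.4, 0, 0, -0.12, 0], [0.4, 0, 0, -0.16, 0], [0.4, 0, 0, -0.16, 0], [0.4, 0.16, 0, 0, 0], [0.4, 0.16, 0, 0, 0]]
  ]
}}

```text
clock: 37.75
tool_pos: [0.4314, -0.209, 0.188]
orientation: [0.522, 0.853, 0.0, 0.002]
force: [1.4, 1.5, -0.5]
opening: 0.0261
```

Call:
{"api": "servo_tool", "payload": {
  "motion": [
    [[0.4, 0.16, 0, 0, 0], [0.4, 0.16, 0, 0, 0], [0.4, 0.16, 0, 0, 0], [0.4, 0.16, 0, 0, 0], [0.4, 0.1, 0, 0, 0], [0.4, 0, 0, 0, 0], [0.4, 0, 0, 0, 0], [0.4, 0, 0, 0, 0], [0.4, 0, 0, 0, 0], [0.4, 0, 0, 0, 0]]
  ]
}}

```text
clock: 38.75
tool_pos: [0.3466, -0.0448, 0.186]
orientation: [0.522, 0.853, -0.0, -0.0]
force: [-0.8, -0.5, -1.4]
opening: 0.026
```

```bash
python3 plan.py .468 -.28 .068 27.2 1 1; python3 stk.py .0625; python3 - <<'E'
from h import *
from cell import capture
# offsets of rims along each edge direction: upper tray / stack outline in scene view, by Canny distance for z levels
im=sum(capture("scene")["color"].astype(float) for _ in range(4))/4
cv2.imwrite("pics/scene_end.png",im.astype(np.uint8))
g=np.clip((im.mean(2)/180)**.6*255,0,255).astype(np.uint8)[100:220,130:240]
e=cv2.Canny(cv2.resize(g,None,fx=4,fy=4,interpolation=cv2.INTER_CUBIC),60,140);D=cv2.distanceTransform(255-e,cv2.DIST_L2,5)
def cost(x,y,z,w,ti):
    C=app(T(x,y,z,w,ti),COR);P=np.vstack([np.linspace(C[i],C[(i+1)%4],40) for i in range(4)])
    p=((proj(P,"scene")-[130,100])*4+1.5).round().astype(int);p=np.clip(p,0,[D.shape[1]-1,D.shape[0]-1]);return np.minimum(D[p[:,1],p[:,0]],12).mean()
for z in(.0375,.0625,.0875):
  b=min((cost(x,y,z,w,ti),x,y,w,ti) for x in np.arange(.456,.480,.002) for y in np.arange(-.288,-.264,.002) for w in np.radians([25,26,27,28,29]) for ti in np.radians([-8,-4,0,4,8]))
  print(z,np.round(b,4))
E
```

```text
t 38.75 pos [ 0.3466 -0.0448  0.186 ] jawyaw 27.12 tilt 0.01 open 0.026 turn -0.08 F [-0.8 -0.5 -1.4] q7 0.46
[[1.0, -1.059, 0.003, 0.472, -0.019]] mm/row 289.8226022314211
[ 4.3926  0.47   -0.274   0.4712] yaw 27.0
0.0375 [12.      0.456  -0.288   0.4363 -0.1396]
0.0625 [12.      0.456  -0.288   0.4363 -0.1396]
0.0875 [12.      0.456  -0.288   0.4363 -0.1396]
```

```bash
python3 - <<'E'
from h import *
from cell import capture
def fitz(cam,x0,y0,x1,y1,zs):
    im=sum(capture(cam)["color"].astype(float) for _ in range(4)).mean(2)/4
    g=cv2.GaussianBlur(np.clip((im/180)**.6*255,0,255),(3,3),0).astype(np.uint8)[y0:y1,x0:x1]
    e=cv2.Canny(cv2.resize(g,None,fx=4,fy=4,interpolation=cv2.INTER_CUBIC),15,35);D=cv2.distanceTransform(255-e,cv2.DIST_L2,5)
    def cost(x,y,z,w,ti):
        C=app(T(x,y,z,w,ti),COR);P=np.vstack([np.linspace(C[i],C[(i+1)%4],40) for i in range(4)])
        p=((proj(P,cam)-[x0,y0])*4+1.5).round().astype(int);p=np.clip(p,0,[D.shape[1]-1,D.shape[0]-1]);return np.minimum(D[p[:,1],p[:,0]],12).mean()
    for z in zs:
      b=min((cost(x,y,z,w,ti),x,y,w,ti) for x in np.arange(.456,.480,.002) for y in np.arange(-.288,-.264,.002) for w in np.radians([25,26,27,28,29]) for ti in np.radians([-8,-4,0,4,8]))
      print(cam,z,np.round(b,4))
fitz("scene",130,100,240,220,(.0375,.0500,.0625,.075)); fitz("top",280,150,440,300,(.0625,))
# shakers: lids as bright-vs-dark blobs; mean patch at predicted lid centres and the free-place one
im=capture("top")["color"];F=T(.4635,.2815,.0125,np.radians(35.9))
t=None
for x,y in((.036,.04),(.036,-.04),(-.036,.04),(-.036,-.04)):
    p=proj(app(F,[[x,y,.0355+.041]]))[0]
    patch=im[int(p[1])-12:int(p[1])+13,int(p[0])-12:int(p[0])+13].mean(2).astype(np.float32)
    if t is None: t=patch[3:-3,3:-3]
    m=cv2.matchTemplate(patch,t,cv2.TM_CCOEFF_NORMED);print((x,y),p.round(1),"match",m.max().round(2),"shift px",np.subtract(cv2.minMaxLoc(m)[3],3))
a=cv2.imread("pics/scene0.png").astype(int);b=capture("scene")["color"].astype(int)
print("bystanders changed",(np.abs(a-b).max(2)[245:300,140:365]>25).mean())
E
```

```text
scene 0.0375 [ 2.1221  0.458  -0.286   0.4887  0.1396]
scene 0.05 [ 2.3281  0.458  -0.284   0.4712  0.    ]
scene 0.0625 [ 2.9378  0.466  -0.276   0.4712  0.    ]
scene 0.075 [ 3.6113  0.476  -0.27    0.4887  0.0698]
top 0.0625 [ 3.3653  0.466  -0.276   0.4887  0.1396]
(0.036, 0.04) [ 96.7 249.5] match 1.0 shift px [0 0]
(0.036, -0.04) [124.  225.4] match 0.85 shift px [2 2]
(-0.036, 0.04) [117.  273.1] match 0.91 shift px [ 1 -2]
(-0.036, -0.04) [144.4 248.5] match 0.82 shift px [3 1]
bystanders changed 0.0
```

```bash
python3 -c "
from cell import robot
print(robot.get_obs()['clock'],robot.finish_job())"
```

```text
the job is handed in; nothing more can be done
39.65 None
```

I put the lone shaker upright in the free place of the bench tray, then set the emptied tray on the stack. The job was handed in at 39.65 s; `finish_job` reported no verdict.

**How it went**
- **Failed first try:** Pushing the shaker upright while it stood on the slope jammed, with up to about 60 N at the wrist. I backed off; tray and stand looked unmoved.
- **Shaker:** I then gripped it across the slope and pressed it upright against the bench. It over-rotated once, so I corrected it, let it stand, regrasped it and lowered it. It met the tray floor at the expected height, with 6 N while held.
- **Tray:** Pinched by its partition, it levelled itself in the jaws. I lowered it until it made contact, pressed with 14 N, released, regripped once while it was seated, then let go and withdrew.

**Last checks**
- **Tray on the stack:** Both cameras put it at (0.466, -0.276) with a yaw of 27–28°, at the height expected on the stack. I measured the stack at (0.466, -0.276) and 27.2°.
- **Four shakers:** All four lids were found near their places, within about 3 pixels (7 mm). The new shaker's match was the weakest, at 0.82.
- **Bystanders:** No change showed in the part of the picture compared (most of the mug and bottle, part of the bowl).

**Not settled by the checks**
- The edge fits could not settle the tray's tilt: the top camera fitted best at 8°, the scene camera at 0°. I rely on it having seated under load.
- I had used all 12 picture views, so I did not look at the final scene myself.

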